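# Return the empty ink bottles at the fingerprint desk

## Robot

A 6-joint arm with a two-finger parallel gripper is mounted at the origin on the work surface. World frame = base frame: x ahead of the robot, y to its left, z up, the work surface at z = 0. Lengths are in m, angles in rad, forces in N, time in s.
With the tool pointing down it reaches from about 0.375 to 0.9 m from the base axis. Payload 3.1 kg.
Tool frame: the origin (TCP) lies midway between the tips of the shut fingers; the grasp point (between the pads) lies 19 mm behind it; x points along the fingers, z is the direction in which the jaws open and shut, and the axes are right-handed (so a half turn about x gives the same grasp; the last joint's range is limited). The gripper opens to 87 mm and grips with 3 to 60 N. Pads are 19 mm wide; open, the fingers measure 117 mm over their backs; the gripper's body (75 mm by 190 mm) begins 51 mm behind the grasp point.
Start: joints at [-1.52, 0.527, 1.433, -0, 1.181, -0.178], TCP at [0.142, -0.609, 0.223] pointing down, gripper open.
Joint ranges: [-3.08, 3.08], [-0.75, 2.2], [0.22, 2.44], [-1.43, 4.57], [0, 2.65], [-2.85, 2.85]. Speed limits (rad/s): [2.79, 2.79, 3.14, 3.14, 3.14, 3.14].

## Interface

Orientations are given as a unit quaternion [x, y, z, w].
In Python, from rig import robot, optics, workorder gives the robot as it stands.
- The arm moves only by the tool arm_command, never from a script. Its argument "plan" is a list of rows, each a list of 7 numbers: the shift along the tool's x, y, z in cm, then the turn, a rotation vector about the tool's x, y, z in rad, then the finger opening in cm, from 0 to 8.7. In form: [[x, y, z, ax, ay, az, gripper], ...]. A call has 1 to 12 rows; each row shifts and turns the pose as measured when the row begins, along the tool's axes as they then stand; what a row does not reach is not made up. A row lasts 1/8 s, in which the tool goes at most 62.5 mm and 10.7 degrees, less where a joint would pass 70% of its speed; a pose out of reach is approached as far as the arm can. A call with a gripper value outside its range is refused whole. The fingers move at their own pace and stop on an object; "grip_force" is the grip in N (left out, the last holds). Time passes only in rows, so rows that do not move let the fingers close. It gives the time, the measured TCP pose, the force and the opening at its end, in the units of the state.
- robot.get_obs(): the state, without advancing time (a new reading comes with each control period).
- optics.camera(name): name is "side" or "top"; returns (picture, depth): 400x640x3 uint8, blue, green, red; 400x640 float32, m along the optical axis (not along the pixel's ray), 0 where there is no reading.
- optics.camera_info(name): a dict with "mtx" (3x3 intrinsics, pixels), "k1" (the pictures are not rectified: a ray, as slopes to the right and down, at radius r is drawn at 1 + k1 r^2 times it, then the intrinsics apply), "position" and "rotation" of the camera in the world. Camera axes: x right, y down, z forward; pixel columns grow to the right and rows downward; lengths in m; the calibration is good to about 2 mm. A picture is of the moment at which its call begins. camera_info takes no time and is no camera call.
- workorder.hand_in(): hands the job in, once; it reports no verdict.
The state is a dict: "time": time; "q": joint angles; "joint_velocities": joint speeds; "joint_torque": joint torques, N m; "position": TCP position; "tool_rot": TCP orientation; "ft_force": force on the tool from outside, world axes, zero at the start; "moment": the same for the moment, N m; "grip_width": finger opening in m.
Only numpy, scipy, OpenCV 4.12 (cv2) and the standard library are available. Lean on these libraries where they do the work, as an engineer would, in place of code of your own. Each camera call takes 0.05 s, during which the arm holds its last target. There are 200 camera calls.

## Task

Clear the empty ink bottles, the ones lying on their sides, off the spinning turntable: turn the return bay's lock knob to free its tray, pull the tray fully out by its handle, and lay every empty in it. Then push the tray fully home and turn the knob back to lock it. The full bottles stay standing on the turntable, and everything else on the desk is left where it is.

Things in the scene. Friction and masses are not known exactly. Their poses are not given: they have to be found in the camera images.
- empty1: White plastic ink bottle with a 34 x 34 mm square body 76 mm long and a black round cap (22 mm across, 20 mm long), 96 mm overall; an empty, lying on its side on the turntable, about 45 g. Origin at the centre of the square body; own x axis points along the bottle to the cap (the cap's end is 58 mm from the origin). May be absent.
- empty2: White plastic ink bottle with a 34 x 34 mm square body 76 mm long and a black round cap (22 mm across, 20 mm long), 96 mm overall; an empty, lying on its side on the turntable, about 45 g. Origin at the centre of the square body; own x axis points along the bottle to the cap (the cap's end is 58 mm from the origin). May be absent.
- empty3: White plastic ink bottle with a 34 x 34 mm square body 76 mm long and a black round cap (22 mm across, 20 mm long), 96 mm overall; an empty, lying on its side on the turntable, about 45 g. Origin at the centre of the square body; own x axis points along the bottle to the cap (the cap's end is 58 mm from the origin). May be absent.
- empty4: White plastic ink bottle with a 34 x 34 mm square body 76 mm long and a black round cap (22 mm across, 20 mm long), 96 mm overall; an empty, lying on its side on the turntable, about 45 g. Origin at the centre of the square body; own x axis points along the bottle to the cap (the cap's end is 58 mm from the origin). May be absent.
- full1: White plastic ink bottle with a 34 x 34 mm square body 76 mm long and a black round cap (22 mm across, 20 mm long), 96 mm overall; a full one, standing upright near the turntable's edge, about 200 g. Origin at the centre of its foot, z axis up to the cap.
- full2: White plastic ink bottle with a 34 x 34 mm square body 76 mm long and a black round cap (22 mm across, 20 mm long), 96 mm overall; a full one, standing upright near the turntable's edge, about 200 g. Origin at the centre of its foot, z axis up to the cap.
- turntable_top (a point): Centre of the upper face of the grey round turntable: 350 mm across, upper face 30 mm above the work surface. It spins freely about the vertical at the slightest touch, and its bottles turn with it.
- bay: Return bay, a fixed low housing 390 mm wide. Origin on the work surface below the middle of the hood's front edge; x axis points away from the robot, into the hood. The clear hood reaches from x = 0 to 180 mm and its top is 90 mm high, underside 85 mm; front open. The tray slides under it. The lock knob stands on the hood at x = 30, y = 160 mm.
- tray (a joint): How far the tray is pulled out of the hood, along the bay's -x: 0 m fully home, 0.16 m fully out, end stops at both. Slides with about 2 N of friction and stays where it is left. With the knob locked it is held home with about 3 mm of play.
- tray_handle (a point): Grip point on the tray's handle, an upright black tab 60 mm wide (along the bay's y), 10 mm thick (along the bay's x), top at 105 mm height; this point is 85 mm high, 65 mm in front of the tray's front wall, and 70 mm in front of the hood when the tray is home. A low tongue at 20 mm height joins it to the tray.
- tray_floor (a point): Centre of the tray's inner floor, 12 mm above the work surface, axes as the bay's. Steel tray, inside 160 mm (x) by 270 mm (y), walls 5 mm thick reaching 28 mm above the floor.
- lock_knob (a joint): Lock knob angle, rad: 0 locked (bar along the bay's x axis), 1.4 fully freed, end stops at both; grows anticlockwise seen from above. Stays where it is left (about 0.06 N m of friction). It lifts a brass pin in front of a lug on the tray's left side: the tray is free above about 1.1, and the knob can be turned back to 0 only when the tray is fully home (or clear of the pin, but then the tray cannot go home).
- knob_grip (a point): Point on the lock knob's axis at the height to grip, 121 mm above the work surface. The knob is a black bar 56 mm long (own x axis), 14 mm thick (own y axis), from 101 to 135 mm height.
- ink_pad: Black open stamp pad, 75 x 115 mm, lid standing up to 70 mm. Leave alone.
- stamp: Self-inking hand stamp, 34 x 60 mm, 82 mm tall. Leave alone.
- clipboard: Clipboard with paper, 160 x 230 mm, lying flat, 17 mm high. Leave alone.
- stapler: Stapler, 130 x 34 x 43 mm. Leave alone.
- towel_roll: Paper towel roll, 116 mm across, 270 mm tall. Leave alone.
- spray: Spray bottle, 84 mm across, 212 mm tall. Leave alone.

How it is judged:
By the outcome, as a careful person would: the job done as asked, in the order asked, and still so for the second after the job is handed in, with the robot touching nothing.
Of empty1, empty2, empty3, empty4 only 2 to 4 are there at a start; the rules pass over those that are not, and their reading is None.
At some moment in a run one of empty1, empty2, empty3, empty4 may be knocked a few centimetres aside while the robot is not near it.
Once in a run the grip may slacken for a moment while it holds something.
It also fails if it takes over 210 s, if anything falls off the work surface, if the arm or the gripper's body presses on something with over 40 N, if the wrist force passes 120 N, or if a joint passes its speed limit or range.

## Working session

There is one attempt and no reset: what is moved stays moved. The work goes in short steps, Python scripts to look and compute and a tool call to move; the robot and the scene stay as the last step left them, time stands still between calls to the robot, and variables do not carry over. Pictures are saved under pics/ and viewed, about 12 in all and at most 16, crops included, and the job is handed in when it is done.

Besides the shell and the picture viewer there is one more tool, called after "Call:" as a command line: name --pt "numbers of a row" for each row, then --argument value for the rest. arm_command: Moves the arm, as the interface text tells. Its arguments: {"type":"object","properties":{"plan":{"type":"array"},"grip_force":{"type":"number"}},"required":["plan"]}

```bash
ls; mkdir -p pics
cat > h.py <<'E'
import numpy as np, cv2, json
from scipy.spatial.transform import Rotation as R
from rig import robot, optics, workorder
def cam(n):
    im,d=optics.camera(n); i=optics.camera_info(n); return im,d,i
def rotm(i):
    r=np.array(i["rotation"],float)
    return r if r.shape==(3,3) else R.from_quat(r).as_matrix()
def cloud(d,i):
    K=np.array(i["mtx"]); h,w=d.shape
    u,v=np.meshgrid(np.arange(w),np.arange(h))
    p=np.stack([u,v],-1).reshape(-1,1,2).astype(np.float32)
    n=cv2.undistortPoints(p,K,np.array([i["k1"],0,0,0,0.])).reshape(h,w,2)
    P=np.dstack([n,np.ones((h,w))])*d[...,None]
    W=P@rotm(i).T+np.array(i["position"]); W[d==0]=np.nan
    return W
def st():
    o=robot.get_obs(); 
    print("t",o["time"],"p",np.round(o["position"],4),"q",np.round(o["q"],3),"\nR cols",np.round(R.from_quat(o["tool_rot"]).as_matrix(),3).tolist(),"f",np.round(o["ft_force"],2),"g",o["grip_width"])
    return o
def need(o,pos,yaw):
    """tool-axis shift (cm) and turn to reach pos with tool down, jaw axis (tool z) at world angle yaw mod pi"""
    Rm=R.from_quat(o["tool_rot"]).as_matrix()
    best=None
    for y in (yaw,yaw+np.pi):
        z=np.array([np.cos(y),np.sin(y),0]); x=np.array([0,0,-1.])
        T=np.stack([x,np.cross(z,x),z],1)
        rv=R.from_matrix(Rm.T@T).as_rotvec()
        if best is None or np.linalg.norm(rv)<np.linalg.norm(best): best=rv
    return np.round(Rm.T@(np.array(pos)-o["position"])*100,2),np.round(best,3)
E
python3 - <<'E'
from h import *
o=st()
for n in("side","top"):
    im,d,i=cam(n); print(n,i); cv2.imwrite(f"pics/{n}0.png",im); np.savez(f"{n}0.npz",im=im,d=d,W=cloud(d,i))
E
```

```text
pics
t 0.0 p [ 0.1424 -0.6078  0.2216] q [-1.519  0.528  1.434  0.     1.181 -0.179] 
R cols [[-0.0, 0.974, 0.228], [0.002, 0.228, -0.974], [-1.0, 0.0, -0.002]] f [ 0.25 -0.21  1.16] g 0.08690408037493597
side {'mtx': array([[382.06015877,   0.        , 324.34769614],
       [  0.        , 382.06015877, 200.14151834],
       [  0.        ,   0.        ,   1.        ]]), 'k1': -0.05893920130122282, 'position': array([-0.18255919,  0.70189418,  0.78936074]), 'rotation': array([-0.3490758 ,  0.81577798, -0.42038772,  0.18954299])}
top {'mtx': array([[399.71858558,   0.        , 318.17015546],
       [  0.        , 399.71858558, 200.07192188],
       [  0.        ,   0.        ,   1.        ]]), 'k1': -0.05988644435493345, 'position': array([0.33953194, 0.02373569, 1.4481995 ]), 'rotation': array([-0.69871115,  0.71083145, -0.05242737,  0.06142277])}
```

View pics/top0.png

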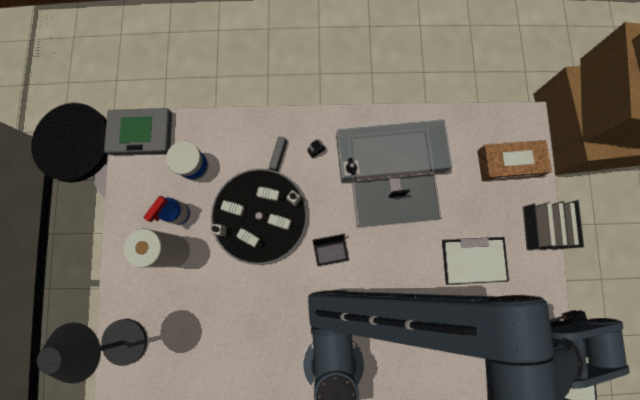

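View pics/side0.png

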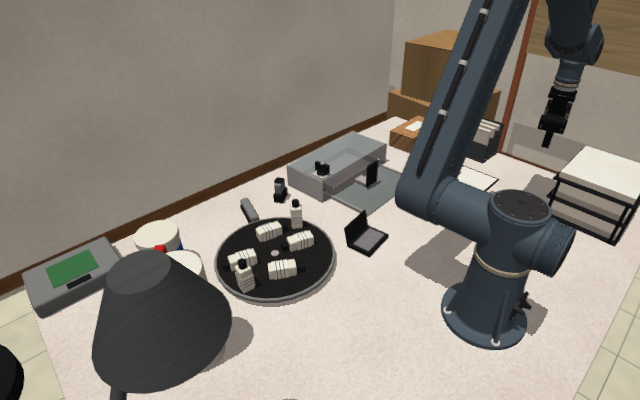

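The top view shows four empties at about (268,194), (232,208), (279,222) and (248,238). The two fulls are at (293,198) and (218,230), the turntable centre is near (259,216), the knob is at (351,166) and the handle at (399,190). The side view shows the same four empties and two fulls.

```bash
cat >> h.py <<'E'
def tt(W,im,c,r=.17,lo=.048,hi=.08):
    """white blobs on turntable in this height band -> list of (centroid xyz, angle, n, extents)"""
    m=(W[...,2]>lo)&(W[...,2]<hi)&(np.hypot(W[...,0]-c[0],W[...,1]-c[1])<r)
    n,l,s,_=cv2.connectedComponentsWithStats(m.astype(np.uint8),connectivity=4)
    out=[]
    for k in range(1,n):
        if s[k,4]<25: continue
        P=W[l==k]; g=im[l==k].astype(float).mean(1)
        (cx,cy),(w,h),a=cv2.minAreaRect((P[:,:2]*1000).astype(np.float32))
        br=P[g>110]
        out.append((P[:,:2].mean(0).round(4),np.round(np.array([cx,cy,w,h])/1000,4),round(a,1),s[k,4],np.nanmedian(P[:,2]).round(4),br[:,:2].mean(0).round(4) if len(br) else None, s[k,:4]))
    return out
E
python3 - <<'E'
from h import *
def L(n): z=np.load(f"{n}0.npz"); return z["im"],z["W"]
im,W=L("top"); ims,Ws=L("side")
c=W[216,259]; print("tt hub",c, "hub side",Ws[253,275])
# turntable circle fit: height ~0.03
m=(abs(W[...,2]-.03)<.006)&(np.hypot(W[...,0]-c[0],W[...,1]-c[1])<.2)
(cx,cy),r=cv2.minEnclosingCircle((W[m][:,:2]*1000).astype(np.float32)); print("tt",cx,cy,r,np.median(W[m][:,2]))
for im_,W_,n in((im,W,"top"),(ims,Ws,"side")):
    print(n)
    for b in tt(W_,im_,(cx/1000,cy/1000)): print(b)
    print(' caps')
    for b in tt(W_,im_,(cx/1000,cy/1000),.19,.1,.16): print(b)
# knob/handle: high points in bay area
for W_,n in((W,"top"),(Ws,"side")):
    for lo,hi,nm in((.112,.16,"knob"),(.092,.112,"b")):
        m=(W_[...,2]>lo)&(W_[...,2]<hi)&(W_[...,0]>.4)&(W_[...,0]<.8)&(W_[...,1]<0.0)&(W_[...,1]>-.5)
        k,l,s,_=cv2.connectedComponentsWithStats(m.astype(np.uint8))
        for j in range(1,k):
            if s[j,4]>5:
                P=W_[l==j]; print(n,nm,s[j],P.mean(0).round(4),np.round(P.max(0)-P.min(0),3),cv2.minAreaRect((P[:,:2]*1000).astype(np.float32)))
big=cv2.resize(im[100:270,200:460],None,fx=3,fy=3,interpolation=cv2.INTER_CUBIC); cv2.imwrite("pics/crop0.png",big)
for (u,v) in((345,130),(448,123),(345,178),(400,178),(445,170),(400,150),(360,222),(438,218),(400,205)): print(u,v,W[v,u].round(4))
E
```

```text
tt hub [0.51614223 0.25270987 0.0316113 ] hub side [0.51919803 0.25575685 0.03049735]
tt 527.7540893554688 252.5112762451172 181.90379333496094 0.030476991116713648
top
(array([0.5896, 0.2106]), array([0.5895, 0.2077, 0.0959, 0.0352]), 76.5, np.int32(252), np.float64(0.0629), array([0.5927, 0.2184]), array([257, 187,  28,  14], dtype=int32))
(array([0.5443, 0.3495]), array([0.5468, 0.3554, 0.0989, 0.0345]), 72.3, np.int32(251), np.float64(0.0634), array([0.5443, 0.3459]), array([216, 201,  28,  15], dtype=int32))
(array([0.4933, 0.1828]), array([0.4951, 0.1867, 0.0954, 0.0343]), 70.7, np.int32(248), np.float64(0.0632), array([0.4929, 0.1786]), array([263, 214,  28,  16], dtype=int32))
(array([0.4354, 0.2806]), array([0.4344, 0.2794, 0.0957, 0.0315]), 59.6, np.int32(237), np.float64(0.0637), array([0.4393, 0.2879]), array([237, 229,  27,  19], dtype=int32))
 caps
(array([0.5697, 0.1244]), array([0.5711, 0.125 , 0.0327, 0.0324]), 56.3, np.int32(92), np.float64(0.108), array([0.5671, 0.1279]), array([287, 191,  13,  12], dtype=int32))
(array([0.4664, 0.3856]), array([0.4667, 0.3876, 0.0
[... 11700 characters left out ...]
7622528076172), 13.02182674407959)
side b [367 160  12  10  50] [ 0.5815 -0.2375  0.1012] [0.015 0.061 0.015] ((583.1266479492188, -241.38714599609375), (11.358168601989746, 61.166236877441406), 5.419120788574219)
side b [312 169  21  11 114] [ 0.6655 -0.0657  0.0996] [0.054 0.056 0.02 ] ((670.4840087890625, -72.38053131103516), (55.37240982055664, 51.5439567565918), 7.416721343994141)
345 130 [ 0.8099 -0.0598  0.0919]
448 123 [ 0.8652 -0.4604 -0.0056]
345 178 [ 6.56e-01 -6.03e-02  4.00e-04]
400 178 [ 0.6508 -0.2626  0.0074]
445 170 [ 0.6761 -0.4286  0.0163]
400 150 [ 0.7337 -0.2514  0.0897]
360 222 [ 0.491  -0.11    0.0057]
438 218 [ 0.5003 -0.3944  0.005 ]
400 205 [ 0.5504 -0.2577  0.0069]
```

View pics/crop0.png

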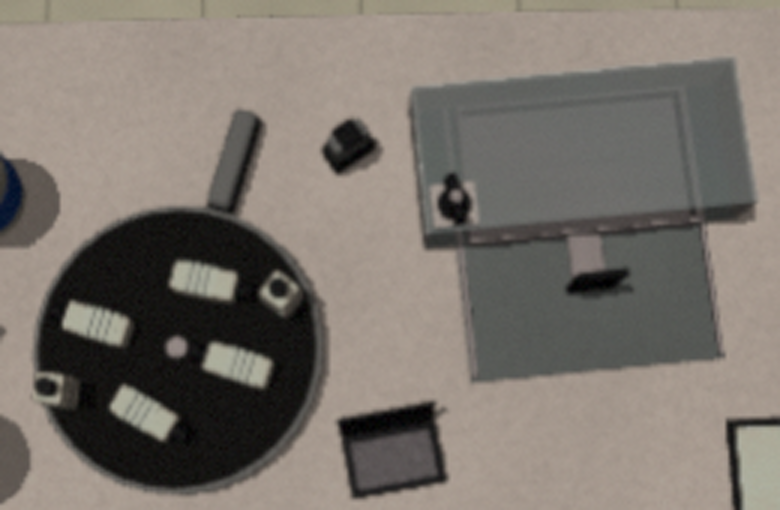

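The crop confirms the layout: the knob is at crop (455,200) and the handle at (598,278). The bay yaw comes out at about 5° and the heights agree with the text. I'll move towards the knob.

Call:
arm_command --pt "0 5.3 -3.3 0 0 0 6" --pt "0 5.3 -3.3 0 0 0 6" --pt "0 5.3 -3.3 0 0 0 6" --pt "0 5.3 -3.3 0 0 0 6" --pt "0 5.3 -3.3 0 0 0 6" --pt "0 5.3 -3.3 0 0 0 6" --pt "0 5.3 -3.3 0 0 0 6" --pt "0 5.3 -3.3 0 0 0 6" --pt "0 5.3 -3.3 0 0 0 6" --pt "0 5.3 -3.3 0 0 0 6" --pt "0 5.3 -3.3 0 0 0 6" --pt "0 0 0 0.08 0 0 6"

```text
time: 1.6
position: [0.6307, -0.12, 0.2174]
tool_rot: [0.464, 0.536, -0.463, 0.533]
ft_force: [-1.3, 0.2, 0.5]
grip_width: 0.0599
```

Run:
```python
from h import *
o=st(); print(need(o,(.6695,-.0755,.106),.14-np.pi/2))
```

```text
t 1.6 p [ 0.6307 -0.12    0.2174] q [-0.363  0.557  1.391  0.003  1.196  1.064] 
R cols [[-0.002, 0.99, 0.142], [0.003, 0.142, -0.99], [-1.0, -0.001, -0.004]] f [-1.35  0.2   0.47] g 0.05991563510815212
(array([11.14,  4.49, -3.81]), array([ 0.003, -0.004,  0.001]))
```

Call:
arm_command --pt "0 4.0 -3.4 0 0 0 6" --pt "0 0 0 0 0 0 6" --pt "0 0 0 0 0 0 6"

```text
time: 1.98
position: [0.6654, -0.0785, 0.2151]
tool_rot: [0.462, 0.537, -0.463, 0.532]
ft_force: [0.1, 0.3, -0.1]
grip_width: 0.0599
```

Run:
```python
from h import *
o=st(); print(need(o,(.6695,-.0755,.106),.14-np.pi/2))
im,d,i=cam("top"); ims,ds,is_=cam("side")
cv2.imwrite("pics/k1.png",np.hstack([cv2.resize(im[120:240,290:450],None,fx=2.5,fy=2.5),cv2.resize(ims[60:180,250:410],None,fx=2.5,fy=2.5)]))
```

```text
t 1.975 p [ 0.6654 -0.0785  0.2151] q [-0.285  0.6    1.313  0.002  1.236  1.141] 
R cols [[-0.006, 0.99, 0.144], [0.004, 0.144, -0.99], [-1.0, -0.006, -0.004]] f [ 0.14  0.31 -0.06] g 0.059900583958872954
(array([10.91,  0.51, -0.19]), array([ 0.004, -0.004,  0.006]))
```

View pics/k1.png

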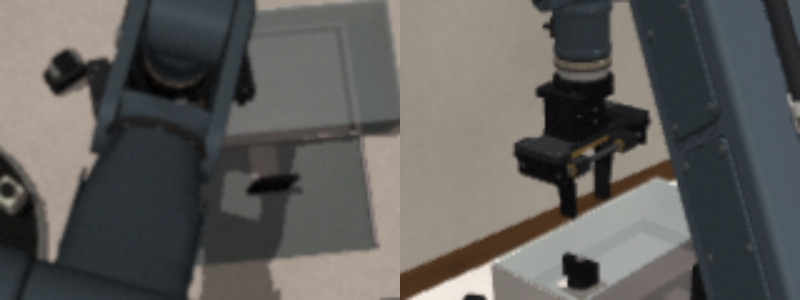

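The side crop shows the fingers hanging over the knob at about (580,265) in the picture. Next: descend and grip.

Call:
arm_command --pt "2.5 0.5 -0.2 0 0 0 6" --pt "2.5 0 0 0 0 0 6" --pt "2.5 0 0 0 0 0 6" --pt "1.5 0 0 0 0 0 6" --pt "1 0 0 0 0 0 6" --pt "0 0 0 0 0 0 6" --pt "0 0 0 0 0 0 6" --grip_force 15

```text
time: 2.95
position: [0.6686, -0.0824, 0.1157]
tool_rot: [0.465, 0.534, -0.465, 0.532]
ft_force: [0.5, -0.3, 0.4]
grip_width: 0.0602
```

Run:
```python
from h import *
o=st(); print(need(o,(.6695,-.0755,.106),.14-np.pi/2))
```

```text
t 2.95 p [ 0.6686 -0.0824  0.1157] q [-0.289  0.715  1.388  0.002  1.041  1.146] 
R cols [[-0.002, 0.991, 0.135], [0.002, 0.135, -0.991], [-1.0, -0.001, -0.002]] f [ 0.54 -0.3   0.37] g 0.06017498477377597
(array([ 0.97,  0.18, -0.67]), array([-0.005, -0.002,  0.001]))
```

Call:
arm_command --pt "0.9 0.2 -0.7 0 0 0 6" --pt "0 0 0 0 0 0 6" --pt "0 0 0 0 0 0 3" --pt "0 0 0 0 0 0 0" --pt "0 0 0 0 0 0 0" --pt "0 0 0 0 0 0 0" --pt "0 0 0 0 0 0 0" --pt "0 0 0 0 0 0 0" --grip_force 20

```text
time: 3.95
position: [0.6712, -0.0746, 0.1082]
tool_rot: [0.466, 0.532, -0.464, 0.533]
ft_force: [0.3, 0.2, -0.4]
grip_width: 0.0138
```

Run:
```python
from h import *
o=st(); print(need(o,(.6695,-.0755,.106),.14-np.pi/2))
```

```text
t 3.95 p [ 0.6712 -0.0746  0.1082] q [-0.276  0.725  1.392  0.002  1.023  1.158] 
R cols [[0.002, 0.991, 0.136], [0.001, 0.136, -0.991], [-1.0, 0.003, -0.0]] f [ 0.28  0.22 -0.42] g 0.013849250547330806
(array([ 0.21, -0.18,  0.07]), array([-0.004, -0.   , -0.003]))
```

Call:
arm_command --pt "0 0 0 -0.16 0 0 0" --pt "0 0 0 -0.16 0 0 0" --pt "0 0 0 -0.16 0 0 0" --pt "0 0 0 -0.16 0 0 0" --pt "0 0 0 -0.16 0 0 0" --pt "0 0 0 -0.16 0 0 0" --pt "0 0 0 -0.16 0 0 0" --pt "0 0 0 0 0 0 0"

```text
time: 4.95
position: [0.6728, -0.0763, 0.1082]
tool_rot: [0.1, 0.698, -0.1, 0.702]
ft_force: [0.2, 0.3, 1.3]
grip_width: 0.0143
```

Run:
```python
from h import *
o=st(); print(o["moment"],need(o,(.6705,-.0755,.106),.09+1.4-np.pi/2))
```

```text
t 4.95 p [ 0.6728 -0.0763  0.1082] q [-2.780e-01  7.260e-01  1.390e+00  1.000e-03  1.021e+00  4.000e-03] 
R cols [[0.006, 0.28, 0.96], [-0.0, 0.96, -0.28], [-1.0, 0.001, 0.006]] f [0.21 0.26 1.29] g 0.014349762032803812
[ 0.07306418  0.00413626 -0.00018473] (array([ 0.22,  0.01, -0.25]), array([-0.203,  0.006, -0.001]))
```

Call:
arm_command --pt "0 0 0 -0.12 0 0 0" --pt "0 0 0 -0.06 0 0 0" --pt "0 0 0 0 0 0 0" --pt "0 0 0 0 0 0 0"

```text
time: 5.45
position: [0.6732, -0.0764, 0.1082]
tool_rot: [0.039, 0.704, -0.039, 0.708]
ft_force: [1.3, 0.2, 0.4]
grip_width: 0.0137
```

Run:
```python
from h import *
o=st(); print(o["moment"],need(o,(.6705,-.0755,.106),.09+1.4-np.pi/2))
```

```text
t 5.45 p [ 0.6732 -0.0764  0.1082] q [-0.278  0.726  1.389  0.002  1.02  -0.17 ] 
R cols [[0.007, 0.109, 0.994], [-0.0, 0.994, -0.109], [-1.0, 0.0, 0.006]] f [1.28 0.18 0.35] g 0.013716048289792735
[ 0.06089295 -0.02547915  0.07809043] (array([ 0.22,  0.06, -0.28]), array([-0.029,  0.007, -0.   ]))
```

Call:
arm_command --pt "0 0 0 0 0 0 4" --pt "0 0 0 0 0 0 4" --pt "0 0 0 0 0 0 4" --pt "-3 0 0 0 0 0 4" --pt "-4 0 0 0 0 0 4" --pt "0 -5.3 -2.5 -0.1 0 0 6" --pt "0 -5.3 -2.5 -0.1 0 0 6" --pt "0 -5 -2 0 0 0 6" --pt "0 0 0 0 0 0 6" --pt "0 0 0 0 0 0 6"

```text
time: 6.7
position: [0.6001, -0.2339, 0.1804]
tool_rot: [-0.035, 0.704, 0.033, 0.709]
ft_force: [0.2, 0.3, -0.1]
grip_width: 0.0595
```

Run:
```python
from h import *
o=st(); print(need(o,(.585,-.243,.066),.09))
```

```text
t 6.7 p [ 0.6001 -0.2339  0.1804] q [-0.546  0.597  1.429  0.003  1.108 -0.643] 
R cols [[0.008, -0.096, 0.995], [-0.002, 0.995, 0.096], [-1.0, -0.002, 0.007]] f [ 0.23  0.33 -0.08] g 0.05950818222409338
(array([11.43, -0.73, -1.67]), array([0.006, 0.007, 0.002]))
```

Call:
arm_command --pt "0 -0.7 -1.7 0 0 0 6" --pt "0 0 0 0 0 0 6" --pt "3 0 0 0 0 0 6" --pt "3 0 0 0 0 0 6" --pt "3 0 0 0 0 0 6" --pt "1.5 0 0 0 0 0 6" --pt "0 0 0 0 0 0 6" --pt "0 0 0 0 0 0 3" --pt "0 0 0 0 0 0 0" --pt "0 0 0 0 0 0 0" --pt "0 0 0 0 0 0 0" --pt "0 0 0 0 0 0 0"

```text
time: 8.2
position: [0.5887, -0.2387, 0.078]
tool_rot: [-0.039, 0.7, 0.034, 0.712]
ft_force: [-0.1, -0.3, 0.7]
grip_width: 0.0178
```

Run:
```python
from h import *
o=st(); print(need(o,(.585,-.243,.066),.09))
```

```text
t 8.2 p [ 0.5887 -0.2387  0.078 ] q [-0.563  0.716  1.531  0.005  0.876 -0.67 ] 
R cols [[0.017, -0.104, 0.994], [-0.006, 0.995, 0.104], [-1.0, -0.008, 0.016]] f [-0.09 -0.3   0.73] g 0.01783361856080815
(array([ 1.2 , -0.38, -0.44]), array([0.014, 0.016, 0.008]))
```

Call:
arm_command --pt "1.2 -0.3 -0.4 0 0.016 0 3" --pt "0 0 0 0 0 0 3" --pt "0 0 0 0 0 0 0" --pt "0 0 0 0 0 0 0" --pt "0 0 0 0 0 0 0" --pt "0 0 0 0 0 0 0" --grip_force 25

```text
time: 8.95
position: [0.5851, -0.2425, 0.0646]
tool_rot: [-0.038, 0.706, 0.033, 0.706]
ft_force: [0.6, 0.2, -1.5]
grip_width: 0.0099
```

Run:
```python
from h import *
o=st(); print(need(o,o["position"]-.16*np.array([np.cos(.09),np.sin(.09),0]),.09))
```

```text
t 8.95 p [ 0.5851 -0.2425  0.0646] q [-0.566  0.738  1.53  -0.008  0.869 -0.663] 
R cols [[0.0, -0.102, 0.995], [-0.007, 0.995, 0.102], [-1.0, -0.007, -0.0]] f [ 0.61  0.25 -1.54] g 0.009907805956413218
(array([  0.  ,   0.19, -16.  ]), array([ 0.012, -0.   ,  0.007]))
```

Call:
arm_command --pt "0 0 -2.3 0 0 0 0" --pt "0 0 -2.3 0 0 0 0" --pt "0 0 -2.3 0 0 0 0" --pt "0 0 -2.3 0 0 0 0" --pt "0 0 -2.3 0 0 0 0" --pt "0 0 -2.3 0 0 0 0" --pt "0 0 -1.5 0 0 0 0" --pt "0 0 0 0 0 0 0"

```text
time: 9.95
position: [0.4322, -0.2544, 0.0646]
tool_rot: [-0.036, 0.704, 0.033, 0.708]
ft_force: [-1.9, -0.6, -2.1]
grip_width: 0.0099
```

Run:
```python
from h import *
o=st(); d=o["position"][:2]-np.array([.5851,-.2425]); print(np.linalg.norm(d),np.arctan2(-d[1],-d[0]))
```

```text
t 9.95 p [ 0.4322 -0.2544  0.0646] q [-0.757  0.623  1.875  0.004  0.637 -0.857] 
R cols [[0.006, -0.098, 0.995], [-0.003, 0.995, 0.098], [-1.0, -0.004, 0.006]] f [-1.93 -0.56 -2.06] g 0.009867334463440814
0.15338515859092858 0.0777530304169336
```

Call:
arm_command --pt "0 0 -0.8 0 0 0 0" --pt "0 0 -0.5 0 0 0 0" --pt "0 0 -0.3 0 0 0 0" --pt "0 0 0 0 0 0 0"

```text
time: 10.45
position: [0.4275, -0.2548, 0.0646]
tool_rot: [-0.035, 0.697, 0.031, 0.715]
ft_force: [-1.1, -1.7, 0.4]
grip_width: 0.0104
```

Run:
```python
from h import *
o=st(); d=o["position"][:2]-np.array([.5851,-.2425]); print(np.linalg.norm(d),np.arctan2(-d[1],-d[0]))
```

```text
t 10.45 p [ 0.4275 -0.2548  0.0646] q [-0.772  0.616  1.898  0.026  0.605 -0.885] 
R cols [[0.026, -0.092, 0.995], [-0.005, 0.996, 0.092], [-1.0, -0.007, 0.026]] f [-1.06 -1.7   0.43] g 0.010410916856662473
0.15804250358439123 0.07786496492628132
```

Call:
arm_command --pt "0 0 -1 0 0.02 0 0" --pt "0 0 -1 0 0 0 0" --pt "0 0 0 0 0 0 0" --pt "0 0 0 0 0 0 4" --pt "0 0 0 0 0 0 6" --pt "0 0 0 0 0 0 6"

```text
time: 11.2
position: [0.4287, -0.2562, 0.065]
tool_rot: [-0.034, 0.69, 0.022, 0.722]
ft_force: [-0.3, 0.9, -0.1]
grip_width: 0.0333
```

Run:
```python
from h import *
o=st(); d=o["position"][:2]-np.array([.5851,-.2425]); print(np.linalg.norm(d),np.arctan2(-d[1],-d[0]))
```

```text
t 11.2 p [ 0.4287 -0.2562  0.065 ] q [-0.777  0.613  1.91   0.041  0.577 -0.89 ] 
R cols [[0.046, -0.079, 0.996], [-0.014, 0.997, 0.08], [-0.999, -0.017, 0.044]] f [-0.29  0.88 -0.14] g 0.033254554331998844
0.15701356651019968 0.08742622484133086
```

Call:
arm_command --pt "-4 0 0 0 0.045 0 6" --pt "-5 0 0 0 0 0 6" --pt "-5 0 0 0 0 0 6" --pt "0 0 0 0 0 0 8.7"

```text
time: 11.7
position: [0.425, -0.2557, 0.2085]
tool_rot: [-0.032, 0.708, 0.02, 0.705]
ft_force: [-0.0, -0.1, -0.3]
grip_width: 0.0638
```

```bash
cat >> h.py <<'E'
def both(c=(.5195,.254)):
    for n in("top","side"):
        im,d,i=cam(n); W=cloud(d,i); print(n)
        for b in tt(W,im,c,.172): print(" e",b[0],b[1],b[2],"n",b[3],"z",b[4],"white",b[5])
        for b in tt(W,im,c,.19,.1,.135): print(" f",b[0],b[1][:2],b[3])
        yield im,W
E
python3 - <<'E'
from h import *
o=st(); (im,W),(ims,Ws)=both()
cv2.imwrite("pics/t2.png",np.vstack([cv2.resize(im[110:270,200:460],None,fx=2,fy=2),cv2.resize(ims[140:300,210:470],None,fx=2,fy=2)])[:600])
np.savez("t2.npz",W=W,im=im)
print(need(o,(.5920,.218,.2),-.24))
# tray walls in top view
m=(W[...,2]>.03)&(W[...,2]<.05)&(W[...,0]>.45)&(W[...,0]<.68)&(W[...,1]<-.05)&(W[...,1]>-.42)
P=W[m]; print(cv2.minAreaRect((P[:,:2]*1000).astype(np.float32)),len(P))
E
```

```text
t 11.7 p [ 0.425  -0.2557  0.2085] q [-0.758  0.372  1.771 -0.017  0.989 -0.824] 
R cols [[-0.003, -0.074, 0.997], [-0.017, 0.997, 0.074], [-1.0, -0.017, -0.004]] f [-0.01 -0.1  -0.29] g 0.06380956442914461
top
 e [0.5899 0.2107] [0.5898 0.2077 0.0953 0.0351] 76.7 n 249 z 0.063 white [0.5928 0.2183]
 e [0.5444 0.35  ] [0.5466 0.3553 0.0984 0.0345] 71.9 n 253 z 0.0631 white [0.5439 0.3457]
 e [0.493  0.1824] [0.495  0.1871 0.0959 0.0347] 71.0 n 250 z 0.0633 white [0.4927 0.1786]
 e [0.4356 0.281 ] [0.4343 0.2792 0.0947 0.0315] 59.3 n 235 z 0.0638 white [0.4394 0.288 ]
 f [0.5693 0.1239] [0.5708 0.1244] 97
 f [0.4661 0.3851] [0.4669 0.3875] 99
side
 e [0.5609 0.1381] [0.5615 0.1371 0.0346 0.0092] 55.8 n 93 z 0.0639 white [0.5608 0.1377]
 e [0.589 0.219] [0.5927 0.2109 0.0977 0.0384] 81.3 n 301 z 0.0616 white [0.5907 0.2243]
 e [0.4921 0.1895] [0.4975 0.1906 0.0949 0.038 ] 71.0 n 329 z 0.0618 white [0.4906 0.184 ]
 e [0.5459 0.3549] [0.5502 0.3571 0.0974 0.038 ] 74.0 n 354 z 0.0638 white [0.5439 0.3489]
 e [0.434 0.289] [0.4354 0.2815 0.0954 0.0379] 59.2 n 402 z 0.0628 white [0.4368 0.2935]
 e [0.456  0.3955] [0.4599 0.3995 0.0485 0.0254] 40.1 n 154 z 0.0642 white [0.4571 0.399 ]
 f [0.5696 0.1318] [0.5716 0.1296] 108
 f [0.4629 0.3929] [0.4672 0.3901] 181
(array([ 0.  , 46.01, 20.17]), array([ 0.314, -0.001,  0.017]))
((573.7926025390625, -230.3236846923828), (170.89703369140625, 309.73114013671875), 4.8533101081848145) 403
```

View pics/t2.png

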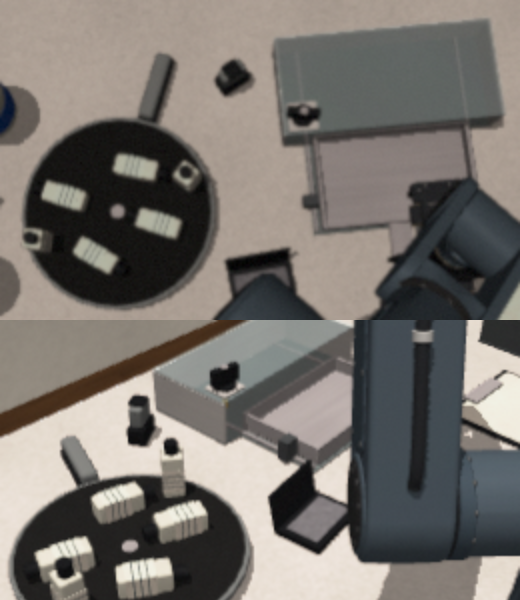

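The tray is fully out, with its lug clear at its left side. The knob is turned across, and all four empties and both fulls are unmoved. First target is A, at (.593,.219).

Call:
arm_command --pt "0 5.4 2.4 0 0 0 7" --pt "0 5.4 2.4 0 0 0 7" --pt "0 5.4 2.4 0 0 0 7" --pt "0 5.4 2.4 0 0 0 7" --pt "0 5.4 2.4 0 0 0 7" --pt "0 5.4 2.4 0 0 0 7" --pt "0 5.4 2.4 0 0 0 7" --pt "0 5.4 2.4 0 0 0 7" --pt "0 0 0 0.14 0 0 7" --pt "0 0 0 0.14 0 0 7" --pt "0 0 0 0 0 0 7" --pt "0 0 0 0 0 0 7"

```text
time: 13.3
position: [0.575, 0.2009, 0.1703]
tool_rot: [0.072, 0.722, -0.083, 0.683]
ft_force: [-0.5, -0.0, -0.3]
grip_width: 0.0701
```

Run:
```python
from h import *
o=st(); print(need(o,(.593,.219,.037),-.22))
```

```text
t 13.3 p [0.575  0.2009 0.1703] q [ 0.154  0.59   1.48  -0.002  1.129  0.375] 
R cols [[-0.056, 0.218, 0.974], [-0.01, 0.976, -0.219], [-0.998, -0.022, -0.052]] f [-0.55 -0.02 -0.27] g 0.07011804276109973
(array([13.19,  2.45,  2.06]), array([-0.   , -0.052,  0.022]))
```

Call:
arm_command --pt "0 2.4 1.4 0 -0.052 0.022 7" --pt "0 0 0 0 0 0 7" --pt "3 0 0 0 0 0 7" --pt "3 0 0 0 0 0 7" --pt "2 0 0 0 0 0 7" --pt "0 0 0 0 0 0 7" --pt "0 0 0 0 0 0 7"

```text
time: 14.18
position: [0.5915, 0.2154, 0.0863]
tool_rot: [0.075, 0.706, -0.078, 0.7]
ft_force: [0.0, 1.0, 0.4]
grip_width: 0.0697
```

Run:
```python
from h import *
o=st(); print(need(o,(.593,.219,.037),-.22))
```

```text
t 14.175 p [0.5915 0.2154 0.0863] q [ 0.173  0.707  1.521 -0.003  0.922  0.392] 
R cols [[-0.008, 0.215, 0.977], [-0.004, 0.977, -0.215], [-1.0, -0.006, -0.007]] f [0.04 1.03 0.38] g 0.06974481375424778
(array([4.93, 0.41, 0.1 ]), array([ 0.003, -0.007,  0.006]))
```

Now descend and grip with 10 N.

Call:
arm_command --pt "2.5 0.4 0.1 0 0 0 7" --pt "2 0 0 0 0 0 7" --pt "0.3 0 0 0 0 0 7" --pt "0 0 0 0 0 0 6" --pt "0 0 0 0 0 0 2" --pt "0 0 0 0 0 0 2" --pt "0 0 0 0 0 0 2" --pt "0 0 0 0 0 0 2" --pt "0 0 0 0 0 0 2" --grip_force 12

```text
time: 15.3
position: [0.5969, 0.2188, 0.0431]
tool_rot: [0.075, 0.702, -0.077, 0.704]
ft_force: [0.4, 0.3, -0.2]
grip_width: 0.0338
```

Run:
```python
from h import *
o=st(); print(need(o,(.593,.219,.037),-.22))
```

```text
t 15.3 p [0.5969 0.2188 0.0431] q [ 0.177  0.773  1.53  -0.004  0.838  0.397] 
R cols [[0.002, 0.215, 0.977], [-0.003, 0.977, -0.215], [-1.0, -0.002, 0.002]] f [ 0.44  0.32 -0.17] g 0.033795331312394
(array([ 0.6 , -0.06, -0.39]), array([0.004, 0.002, 0.002]))
```

Call:
arm_command --pt "-3 0 0 0 0 0 2" --pt "-5 0 0 0 0 0 2" --pt "-5 0 0 0 0 0 2" --pt "-2 -5.5 1.1 0 0 0 2" --pt "-1 -6 1.2 0 0 0 2" --pt "0 -6 1.2 0 0 0 2" --pt "0 -6 1.2 0 0 0 2" --pt "0 -6 1.2 0 0 0 2" --pt "0 -6 1.2 0 0 0 2" --pt "0 -6 1.2 0 0 0 2" --pt "0 -6 1.2 0 0 0 2" --pt "0 -5 1 0 0 0 2" --grip_force 20

```text
time: 16.8
position: [0.5889, -0.3256, 0.2102]
tool_rot: [0.072, 0.701, -0.074, 0.705]
ft_force: [0.8, -0.3, -0.7]
grip_width: 0.0338
```

Call:
arm_command --pt "0 0 0 0.16 0 0 2" --pt "0 0 0 0.16 0 0 2" --pt "0 0 0 0.16 0 0 2" --pt "0 0 0 0.16 0 0 2" --pt "0 0 0 0.16 0 0 2" --pt "0 0 0 0.16 0 0 2" --pt "0 0 0 0.16 0 0 2" --pt "0 0 0 0.13 0 0 2" --pt "0 0 0 0 0 0 2" --pt "0 0 0 0 0 0 2"

```text
time: 18.05
position: [0.5852, -0.3311, 0.2067]
tool_rot: [0.483, 0.516, -0.483, 0.517]
ft_force: [0.4, -0.6, -0.4]
grip_width: 0.0338
```

Run:
```python
from h import *
o=st(); print(need(o,(.587,-.333,.027),.083-np.pi/2))
(im,W),(ims,Ws)=both()
cv2.imwrite("pics/a3.png",np.vstack([cv2.resize(im[110:270,200:460],None,fx=2,fy=2),cv2.resize(ims[100:240,210:470],None,fx=2,fy=2)])[:600])
```

```text
t 18.05 p [ 0.5852 -0.3311  0.2067] q [-6.800e-01  6.090e-01  1.321e+00 -1.000e-03  1.210e+00  8.250e-01] 
R cols [[0.001, 0.998, 0.066], [-0.001, 0.066, -0.998], [-1.0, 0.001, 0.001]] f [ 0.4  -0.58 -0.45] g 0.0337976168282788
(array([17.97,  0.15,  0.17]), array([-0.017,  0.001, -0.001]))
top
 e [0.5441 0.349 ] [0.5463 0.3551 0.0983 0.0348] 72.3 n 248 z 0.0628 white [0.5439 0.3455]
 e [0.4931 0.1825] [0.4951 0.1869 0.0957 0.0341] 70.9 n 248 z 0.0637 white [0.4924 0.1786]
 e [0.463 0.372] [0.4644 0.3715 0.0055 0.0351] 73.7 n 25 z 0.0634 white None
 e [0.4357 0.2809] [0.434  0.2789 0.0957 0.0314] 59.1 n 236 z 0.0638 white [0.4396 0.2881]
 f [0.5692 0.1246] [0.5707 0.1249] 97
 f [0.4658 0.3853] [0.4668 0.3879] 99
side
 e [0.5612 0.1378] [0.5608 0.137  0.0356 0.0115] 62.7 n 93 z 0.0634 white [0.561  0.1379]
 e [0.4916 0.1888] [0.4974 0.1901 0.0955 0.0384] 71.0 n 329 z 0.0617 white [0.4901 0.1834]
 e [0.546 0.355] [0.55   0.3571 0.0973 0.037 ] 71.0 n 352 z 0.0637 white [0.544  0.3491]
 e [0.4342 0.2896] [0.436  0.2811 0.0954 0.0386] 59.3 n 402 z 0.0628 white [0.4368 0.2936]
 e [0.4559 0.3959] [0.4603 0.3997 0.05   0.0279] 39.0 n 154 z 0.0646 white [0.4563 0.3992]
 f [0.5695 0.1316] [0.5711 0.1304] 110
 f [0.4627 0.3929] [0.4668 0.3903] 184
```

Call:
arm_command --pt "4 0.15 0.2 0 0 0 2" --pt "4 0 0 0 0 0 2" --pt "4 0 0 0 0 0 2" --pt "2 0 0 0 0 0 2" --pt "0 0 0 0 0 0 2" --pt "0 0 0 0 0 0 2"

```text
time: 18.9
position: [0.5897, -0.3353, 0.0655]
tool_rot: [0.482, 0.514, -0.482, 0.52]
ft_force: [-0.0, -0.2, 0.1]
grip_width: 0.0338
```

Run:
```python
from h import *
o=st(); print(need(o,(.587,-.333,.027),.083-np.pi/2))
```

```text
t 18.9 p [ 0.5897 -0.3353  0.0655] q [-6.810e-01  7.820e-01  1.409e+00 -1.000e-03  9.420e-01  8.200e-01] 
R cols [[0.006, 0.997, 0.071], [-0.006, 0.071, -0.997], [-1.0, 0.006, 0.006]] f [-0.02 -0.23  0.09] g 0.03378586941912215
(array([ 3.85, -0.27, -0.27]), array([-0.012,  0.006, -0.006]))
```

Call:
arm_command --pt "1.5 -0.27 -0.25 0 0 0 2" --pt "1.2 0 0 0 0 0 2" --pt "0.8 0 0 0 0 0 2" --pt "0.4 0 0 0 0 0 2" --pt "0 0 0 0 0 0 2"

```text
time: 19.52
position: [0.5882, -0.3341, 0.0264]
tool_rot: [0.482, 0.513, -0.482, 0.522]
ft_force: [0.2, 0.9, 0.1]
grip_width: 0.0341
```

Run:
```python
from h import *
o=st(); print(need(o,(.587,-.333,.027),.083-np.pi/2))
```

```text
t 19.525 p [ 0.5882 -0.3341  0.0264] q [-6.810e-01  8.330e-01  1.431e+00 -1.000e-03  8.650e-01  8.190e-01] 
R cols [[0.009, 0.997, 0.071], [-0.008, 0.071, -0.997], [-1.0, 0.009, 0.009]] f [0.24 0.92 0.11] g 0.03407329601244293
(array([-0.06, -0.11, -0.11]), array([-0.012,  0.009, -0.009]))
```

Call:
arm_command --pt "0 0 0 0 0 0 4.6" --pt "0 0 0 0 0 0 4.6" --pt "0 0 0 0 0 0 4.6" --pt "-4 0 0 0 0 0 4.6" --pt "-5 0 0 0 0 0 4.6" --pt "-5 0 0 0 0 0 4.6" --pt "-3 0 0 0 0 0 7" --pt "0 -1 -6 0 0 0 7" --pt "0 -1 -6 0 0 0 7" --pt "0 -1 -6 0 0 0 7" --pt "0 -1 -6 0 0 0 7" --pt "0 -1 -6 0 0 0 7"

```text
time: 21.02
position: [0.5181, -0.0357, 0.2012]
tool_rot: [0.486, 0.506, -0.483, 0.525]
ft_force: [0.5, -0.4, 0.2]
grip_width: 0.0699
```

Call:
arm_command --pt "0 -1 -6 0 0 0 7" --pt "0 -1 -6 0 0 0 7" --pt "0 -1 -6 0 0 0 7" --pt "0 -1 -6 0 0 0 7" --pt "0 -1 -5 0 0 0 7" --pt "0 0 0 -0.16 0 0 7" --pt "0 0 0 -0.16 0 0 7" --pt "0 0 0 -0.16 0 0 7" --pt "0 0 0 -0.16 0 0 7" --pt "0 0 0 -0.16 0 0 7" --pt "0 0 0 -0.1 0 0 7" --pt "0 0 0 0 0 0 7"

```text
time: 22.52
position: [0.4464, 0.2653, 0.2002]
tool_rot: [0.199, 0.665, -0.199, 0.692]
ft_force: [-1.1, -0.3, 0.5]
grip_width: 0.0699
```

Run:
```python
from h import *
o=st(); print(need(o,(.441,.2885,.041),-.54))
(im,W),(ims,Ws)=both()
cv2.imwrite("pics/d4.png",np.vstack([cv2.resize(im[110:270,200:460],None,fx=2,fy=2),cv2.resize(ims[140:280,210:470],None,fx=2,fy=2)])[:600])
```

```text
t 22.525 p [0.4464 0.2653 0.2002] q [ 0.334  0.407  1.738 -0.028  0.967  0.921] 
R cols [[0.036, 0.54, 0.841], [-0.012, 0.841, -0.54], [-0.999, 0.009, 0.036]] f [-1.14 -0.32  0.46] g 0.06988281130189701
(array([15.87,  1.5 , -2.29]), array([-0.031,  0.036, -0.009]))
top
 e [0.5557 0.3749] [0.5538 0.3716 0.0632 0.029 ] 88.3 n 97 z 0.0617 white [0.5555 0.3674]
 e [0.4928 0.1812] [0.4949 0.1863 0.095  0.0344] 70.7 n 242 z 0.0635 white [0.5062 0.2065]
 e [0.4239 0.2561] [0.4229 0.2585 0.0469 0.0295] 58.5 n 94 z 0.0611 white [0.4294 0.2639]
 f [0.5697 0.1244] [0.5714 0.125 ] 95
side
 e [0.5607 0.1377] [0.5599 0.1365 0.0363 0.013 ] 68.6 n 60 z 0.0585 white [0.5605 0.1377]
 e [0.4917 0.1895] [0.4978 0.1909 0.0949 0.0377] 70.2 n 334 z 0.062 white [0.4899 0.1839]
 e [0.5458 0.3548] [0.5512 0.3564 0.0976 0.0425] 69.0 n 355 z 0.0636 white [0.5439 0.3485]
 e [0.4342 0.2891] [0.4365 0.2809 0.0953 0.0405] 59.4 n 403 z 0.0628 white [0.4369 0.2933]
 e [0.4562 0.3958] [0.4598 0.3993 0.049  0.0264] 40.0 n 154 z 0.0641 white [0.4564 0.3977]
 f [0.4628 0.3928] [0.4671 0.3902] 184
```

View pics/d4.png

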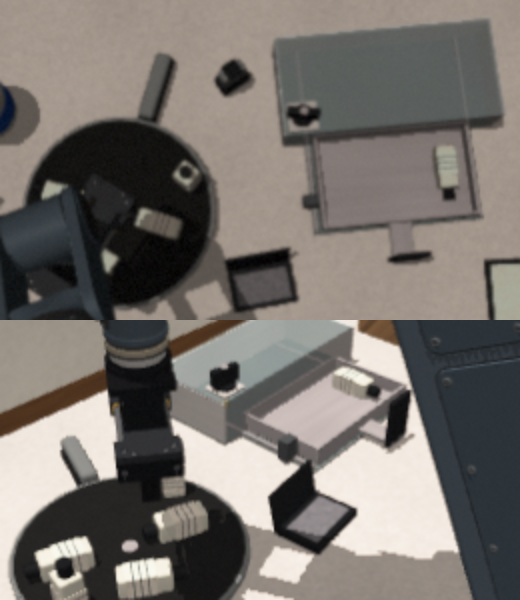

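Bottle A lies in the tray, right side, cap towards the handle (crop (447,170)). D has not moved. Next: grasp D.

Call:
arm_command --pt "3 1.5 -2 -0.03 0.036 -0.009 7" --pt "2.5 0 0 0 0 0 7" --pt "3 0 0 0 0 0 7" --pt "3 0 0 0 0 0 7" --pt "0 0 0 0 0 0 7" --pt "0 0 0 0 0 0 7"

```text
time: 23.38
position: [0.4419, 0.2903, 0.0841]
tool_rot: [0.193, 0.679, -0.19, 0.682]
ft_force: [0.1, -0.2, 0.5]
grip_width: 0.0702
```

Run:
```python
from h import *
o=st(); print(need(o,(.441,.2885,.041),-.54))
```

```text
t 23.375 p [0.4419 0.2903 0.0841] q [3.700e-01 6.090e-01 1.796e+00 1.000e-03 7.300e-01 9.170e-01] 
R cols [[0.006, 0.521, 0.853], [0.003, 0.853, -0.521], [-1.0, 0.005, 0.004]] f [ 0.11 -0.18  0.53] g 0.0701716305756654
(array([ 4.31, -0.22,  0.  ]), array([-0.008,  0.004, -0.005]))
```

Call:
arm_command --pt "2.2 -0.2 0 0 0 0 7" --pt "1.6 0 0 0 0 0 7" --pt "0.5 0 0 0 0 0 7" --pt "0 0 0 0 0 0 6" --pt "0 0 0 0 0 0 2" --pt "0 0 0 0 0 0 2" --pt "0 0 0 0 0 0 2" --pt "0 0 0 0 0 0 2" --pt "0 0 0 0 0 0 2" --grip_force 12

```text
time: 24.5
position: [0.4457, 0.2907, 0.0456]
tool_rot: [0.196, 0.675, -0.188, 0.686]
ft_force: [0.3, -0.2, -1.1]
grip_width: 0.0338
```

Run:
```python
from h import *
o=st(); print(need(o,(.5785,-.275,.2),o and -1.49))
```

```text
t 24.5 p [0.4457 0.2907 0.0456] q [3.680e-01 6.780e-01 1.815e+00 1.000e-03 6.300e-01 9.160e-01] 
R cols [[0.017, 0.522, 0.853], [0.007, 0.853, -0.522], [-1.0, 0.015, 0.011]] f [ 0.29 -0.18 -1.06] g 0.033784022839657306
(array([-15.61, -41.09,  41.03]), array([ 0.941,  0.003, -0.019]))
```

Call:
arm_command --pt "-3 0 0 0 0 0 2" --pt "-5 0 0 0 0 0 2" --pt "-5 0 0 0 0 0 2" --pt "-2 -4 4 0 0 0 2" --pt "-1 -4 4 0 0 0 2" --pt "0 -4.2 4.2 0 0 0 2" --pt "0 -4.2 4.2 0 0 0 2" --pt "0 -4.2 4.2 0 0 0 2" --pt "0 -4.2 4.2 0 0 0 2" --pt "0 -4.2 4.2 0 0 0 2" --pt "0 -4.2 4.2 0 0 0 2" --pt "0 -4.2 4.2 0 0 0 2" --grip_force 20

```text
time: 26.0
position: [0.5716, -0.2354, 0.2098]
tool_rot: [0.193, 0.675, -0.184, 0.688]
ft_force: [1.5, -0.5, -0.7]
grip_width: 0.0338
```

Call:
arm_command --pt "0 -3.5 4 0 0 0 2" --pt "0 0 0 0.16 0 0 2" --pt "0 0 0 0.16 0 0 2" --pt "0 0 0 0.16 0 0 2" --pt "0 0 0 0.16 0 0 2" --pt "0 0 0 0.16 0 0 2" --pt "0 0 0 0.12 0 0 2" --pt "0 0 0 0 0 0 2" --pt "0 0 0 0 0 0 2"

```text
time: 27.12
position: [0.5854, -0.2935, 0.2051]
tool_rot: [0.487, 0.517, -0.475, 0.52]
ft_force: [-0.5, -0.1, -0.2]
grip_width: 0.0341
```

Run:
```python
from h import *
o=st(); print(need(o,(.587,-.272,.029),.083-np.pi/2))
(im,W),(ims,Ws)=both()
```

```text
t 27.125 p [ 0.5854 -0.2935  0.2051] q [-0.643  0.583  1.378  0.019  1.174  0.846] 
R cols [[0.015, 0.997, 0.075], [0.01, 0.074, -0.997], [-1.0, 0.016, -0.009]] f [-0.53 -0.13 -0.2 ] g 0.03406344250618096
(array([17.63,  0.03, -1.98]), array([-0.008, -0.009, -0.016]))
top
 e [0.5446 0.3501] [0.5463 0.3545 0.0981 0.0344] 72.8 n 253 z 0.0629 white [0.5439 0.3454]
 e [0.4932 0.1827] [0.4949 0.1868 0.0952 0.0343] 71.0 n 249 z 0.0632 white [0.4926 0.1787]
 e [0.4627 0.372 ] [0.4645 0.3714 0.0068 0.0351] 74.9 n 25 z 0.0656 white None
 f [0.5702 0.1242] [0.5715 0.1257] 93
 f [0.4658 0.3852] [0.4669 0.388 ] 98
side
 e [0.5613 0.138 ] [0.5625 0.1362 0.035  0.0125] 57.2 n 90 z 0.0634 white [0.5613 0.138 ]
 e [0.4918 0.1895] [0.497  0.1906 0.0951 0.0398] 73.9 n 336 z 0.0616 white [0.4902 0.184 ]
 e [0.5459 0.355 ] [0.5511 0.357  0.0971 0.0391] 71.5 n 357 z 0.0638 white [0.5437 0.3487]
 e [0.4559 0.3953] [0.4599 0.3996 0.0495 0.026 ] 38.7 n 154 z 0.0643 white [0.4573 0.3985]
 f [0.5694 0.1319] [0.5717 0.1294] 111
 f [0.4627 0.3928] [0.4672 0.391 ] 181
```

Call:
arm_command --pt "4 0 -2 0 0 -0.016 2" --pt "4 0 0 0 0 0 2" --pt "4 0 0 0 0 0 2" --pt "2 0 0 0 0 0 2" --pt "0 0 0 0 0 0 2" --pt "0 0 0 0 0 0 2"

```text
time: 27.98
position: [0.5875, -0.2736, 0.0641]
tool_rot: [0.482, 0.519, -0.478, 0.519]
ft_force: [0.0, -0.6, -0.1]
grip_width: 0.0335
```

Run:
```python
from h import *
o=st(); print(need(o,(.587,-.272,.029),.083-np.pi/2))
```

```text
t 27.975 p [ 0.5875 -0.2736  0.0641] q [-0.611  0.754  1.49   0.009  0.897  0.876] 
R cols [[0.005, 0.997, 0.079], [0.005, 0.079, -0.997], [-1.0, 0.005, -0.004]] f [ 0.04 -0.58 -0.11] g 0.033476518493459194
(array([ 3.51, -0.05, -0.15]), array([-0.004, -0.004, -0.005]))
```

Call:
arm_command --pt "1.5 0 -0.15 0 0 0 2" --pt "1.2 0 0 0 0 0 2" --pt "0.6 0 0 0 0 0 2" --pt "0.3 0 0 0 0 0 2" --pt "0 0 0 0 0 0 2"

```text
time: 28.6
position: [0.5891, -0.2729, 0.0282]
tool_rot: [0.482, 0.518, -0.477, 0.521]
ft_force: [-0.0, -0.8, 0.8]
grip_width: 0.0334
```

Run:
```python
from h import *
o=st()
```

```text
t 28.6 p [ 0.5891 -0.2729  0.0282] q [-0.609  0.806  1.502  0.009  0.828  0.877] 
R cols [[0.009, 0.997, 0.079], [0.002, 0.079, -0.997], [-1.0, 0.009, -0.001]] f [-0.02 -0.82  0.78] g 0.03341109885717072
```

Call:
arm_command --pt "0 0 0 0 0 0 4.6" --pt "0 0 0 0 0 0 4.6" --pt "0 0 0 0 0 0 4.6" --pt "-4 0 0 0 0 0 4.6" --pt "-5 0 0 0 0 0 4.6" --pt "-5 0 0 0 0 0 4.6" --pt "-3 0 0 0 0 0 7" --pt "0 -0.6 -6 0 0 0 7" --pt "0 -0.6 -6 0 0 0 7" --pt "0 -0.6 -6 0 0 0 7" --pt "0 -0.6 -6 0 0 0 7" --pt "0 -0.6 -6 0 0 0 7"

```text
time: 30.1
position: [0.5371, 0.025, 0.2065]
tool_rot: [0.487, 0.511, -0.478, 0.523]
ft_force: [1.0, 0.8, -1.0]
grip_width: 0.0701
```

Run:
```python
from h import *
o=st(); (im,W),(ims,Ws)=both()
cv2.imwrite("pics/d5.png",np.vstack([cv2.resize(im[110:270,200:460],None,fx=2,fy=2),cv2.resize(ims[140:280,210:470],None,fx=2,fy=2)])[:600])
print(need(o,(.4985,.196,.17),-.16))
```

```text
t 30.1 p [0.5371 0.025  0.2065] q [-0.162  0.423  1.685  0.     1.012  1.34 ] 
R cols [[0.021, 0.997, 0.069], [-0.003, 0.069, -0.998], [-1.0, 0.021, 0.005]] f [ 0.96  0.83 -1.02] g 0.0701067146204558
top
 e [0.5447 0.3498] [0.5466 0.3555 0.0974 0.034 ] 71.8 n 247 z 0.0631 white [0.5439 0.3456]
 e [0.4938 0.1851] [0.4955 0.1883 0.0929 0.0342] 71.2 n 235 z 0.0633 white [0.493  0.1797]
 e [0.4634 0.372 ] [0.4643 0.3713 0.0071 0.035 ] 73.6 n 27 z 0.066 white None
 f [0.4662 0.3852] [0.4668 0.3876] 98
side
 e [0.5614 0.1383] [0.5606 0.1378 0.0348 0.0098] 56.1 n 94 z 0.0655 white [0.5613 0.1381]
 e [0.4917 0.1895] [0.4967 0.1905 0.0956 0.0389] 71.6 n 333 z 0.0617 white [0.49   0.1838]
 e [0.5457 0.3547] [0.5507 0.357  0.0973 0.0392] 71.8 n 357 z 0.0636 white [0.5437 0.3486]
 e [0.4555 0.3953] [0.4662 0.3904 0.0355 0.0358] 83.5 n 152 z 0.0643 white [0.4556 0.3972]
 f [0.5694 0.1314] [0.5716 0.1299] 111
 f [0.4627 0.3929] [0.4656 0.3904] 186
(array([  3.51,  -2.75, -17.34]), array([-1.342,  0.018, -0.015]))
```

View pics/d5.png

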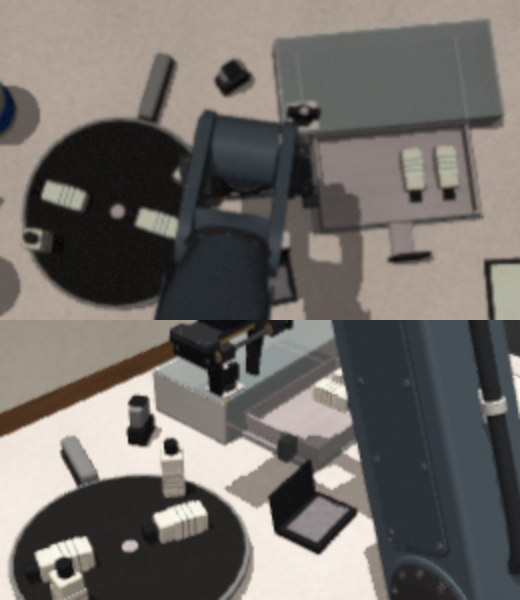

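Two empties now lie side by side in the tray. C and B are still on the turntable, unmoved. Next: move over C.

Call:
arm_command --pt "0 -0.9 -5.8 0 0 0 7" --pt "0 -0.9 -5.8 0 0 0 7" --pt "0 -0.9 -5.2 0 0 0 7" --pt "0 0 0 -0.17 0 0 7" --pt "0 0 0 -0.17 0 0 7" --pt "0 0 0 -0.17 0 0 7" --pt "0 0 0 -0.17 0 0 7" --pt "0 0 0 -0.17 0 0 7" --pt "0 0 0 -0.17 0 0 7" --pt "0 0 0 -0.17 0 0 7" --pt "0 0 0 -0.13 0 0 7" --pt "0 0 0 0 0 0 7"

```text
time: 31.7
position: [0.5021, 0.1909, 0.2088]
tool_rot: [0.047, 0.694, -0.048, 0.716]
ft_force: [0.2, -0.5, -0.1]
grip_width: 0.0702
```

Run:
```python
from h import *
o=st(); print(need(o,(.500,.196,.047),-.16))
(im,W),(ims,Ws)=both()
```

```text
t 31.7 p [0.5021 0.1909 0.2088] q [ 0.16   0.417  1.689 -0.01   1.006  0.299] 
R cols [[0.031, 0.134, 0.991], [-0.003, 0.991, -0.134], [-1.0, 0.001, 0.031]] f [ 0.18 -0.54 -0.07] g 0.07020570358803009
(array([16.16,  0.47, -0.78]), array([ 0.026,  0.031, -0.001]))
top
 e [0.5541 0.3847] [0.5534 0.3869 0.034  0.0321] 83.8 n 65 z 0.0596 white [0.5517 0.3759]
 e [0.4852 0.1566] [0.4858 0.1599 0.0392 0.0344] 72.6 n 96 z 0.0635 white [0.4888 0.1605]
 e [0.4629 0.3721] [0.4645 0.3718 0.0057 0.0351] 74.2 n 26 z 0.0655 white None
 f [0.5695 0.1248] [0.5709 0.1253] 90
 f [0.4657 0.3858] [0.467  0.3881] 96
side
 e [0.5612 0.1383] [0.5611 0.1375 0.0347 0.0114] 55.1 n 93 z 0.0641 white [0.5611 0.1384]
 e [0.4918 0.1893] [0.4969 0.1909 0.0947 0.039 ] 69.1 n 334 z 0.0617 white [0.4903 0.1839]
 e [0.5457 0.3547] [0.5497 0.3577 0.097  0.0376] 72.7 n 354 z 0.0636 white [0.5437 0.3485]
 e [0.456  0.3957] [0.4673 0.39   0.0361 0.0388] 83.2 n 149 z 0.0646 white [0.456  0.3976]
 f [0.57   0.1327] [0.5718 0.1293] 96
 f [0.4627 0.3928] [0.4662 0.3904] 185
```

Call:
arm_command --pt "3 0.5 -1 0.026 -0.02 0 7" --pt "4 0 0 0 0 0 7" --pt "4 0 0 0 0 0 7" --pt "1 0 0 0 0 0 7" --pt "0 0 0 0 0 0 7" --pt "0 0 0 0 0 0 7"

```text
time: 32.55
position: [0.5032, 0.1968, 0.0893]
tool_rot: [0.06, 0.683, -0.06, 0.726]
ft_force: [0.8, 0.5, 0.6]
grip_width: 0.07
```

Run:
```python
from h import *
o=st(); print(need(o,(.500,.196,.047),-.16))
```

```text
t 32.55 p [0.5032 0.1968 0.0893] q [ 0.175  0.598  1.802 -0.024  0.682  0.364] 
R cols [[0.061, 0.17, 0.984], [-0.005, 0.986, -0.17], [-0.998, 0.006, 0.061]] f [0.83 0.54 0.58] g 0.07004804137823115
(array([ 4.2 , -0.16, -0.56]), array([-0.011,  0.061, -0.005]))
```

Call:
arm_command --pt "1.7 -0.1 -0.5 0 0 0 7" --pt "1.5 0 0 0 0 0 7" --pt "0.8 0 0 0 0 0 7" --pt "0 0 0 0 0 0 7" --grip_force 12

```text
time: 33.05
position: [0.505, 0.1973, 0.0522]
tool_rot: [0.062, 0.679, -0.059, 0.729]
ft_force: [0.0, -0.4, -0.1]
grip_width: 0.0698
```

Run:
```python
from h import *
o=st(); print(need(o,(.500,.196,.047),-.16))
im,d,i=cam("side"); cv2.imwrite("pics/c6.png",cv2.resize(im[150:310,200:360],None,fx=3,fy=3))
```

```text
t 33.05 p [0.505  0.1973 0.0522] q [ 0.175  0.664  1.823 -0.028  0.584  0.369] 
R cols [[0.072, 0.17, 0.983], [-0.003, 0.985, -0.17], [-0.997, 0.009, 0.071]] f [ 0.02 -0.43 -0.13] g 0.06983904658203474
(array([ 0.48, -0.21, -0.5 ]), array([-0.011,  0.071, -0.009]))
```

View pics/c6.png

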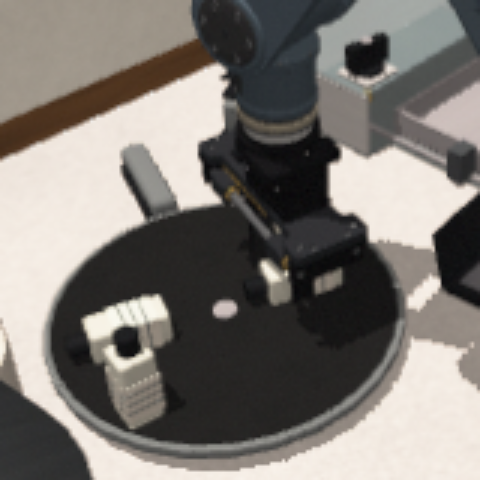

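The picture shows the jaws straddling C, with its cap end sticking out at (262,285). No contact force. Close on it.

Call:
arm_command --pt "0.3 -0.2 -0.5 0 0 0 7" --pt "0 0 0 0 0 0 6" --pt "0 0 0 0 0 0 2" --pt "0 0 0 0 0 0 2" --pt "0 0 0 0 0 0 2" --pt "0 0 0 0 0 0 2" --pt "0 0 0 0 0 0 2" --grip_force 12

```text
time: 33.98
position: [0.5005, 0.1963, 0.0499]
tool_rot: [0.062, 0.678, -0.059, 0.73]
ft_force: [1.1, 0.3, -0.3]
grip_width: 0.0366
```

Run:
```python
from h import *
o=st()
(im,W),(ims,Ws)=both()
```

```text
t 33.975 p [0.5005 0.1963 0.0499] q [ 0.175  0.665  1.838 -0.028  0.567  0.369] 
R cols [[0.074, 0.17, 0.983], [-0.002, 0.985, -0.17], [-0.997, 0.01, 0.074]] f [ 1.1   0.25 -0.28] g 0.036557082714807176
top
 e [0.5473 0.3587] [0.5487 0.3626 0.0823 0.0342] 72.7 n 194 z 0.0634 white [0.5466 0.3526]
 e [0.483  0.1492] [0.4824 0.1478 0.0176 0.035 ] 88.6 n 53 z 0.0631 white None
 e [0.4644 0.3719] [0.4647 0.3717 0.0061 0.0353] 77.7 n 27 z 0.0614 white None
 f [0.5701 0.1243] [0.5717 0.1251] 89
 f [0.4661 0.3857] [0.4665 0.3875] 97
side
 e [0.4986 0.2149] [0.4972 0.2111 0.0496 0.0446] 23.9 n 138 z 0.0586 white [0.4983 0.2104]
 e [0.5458 0.355 ] [0.5499 0.3574 0.0968 0.0383] 73.2 n 353 z 0.0641 white [0.5436 0.3487]
 e [0.4561 0.3958] [0.4595 0.3993 0.0483 0.0258] 41.4 n 154 z 0.0649 white [0.4562 0.3978]
 f [0.5123 0.2097] [0.5071 0.2145] 28
 f [0.4523 0.2382] [0.4524 0.2375] 42
 f [0.4095 0.2137] [0.4071 0.2114] 114
 f [0.4625 0.393 ] [0.4669 0.3904] 183
```

Call:
arm_command --pt "0 0 0 0 0 0 2" --pt "0 0 0 0 0 0 2" --pt "0 0 0 0 0 0 2" --pt "-1 0 0 0 0 0 2" --pt "-3 0 0 0 0 0 2" --pt "-3 0 0 0 0 0 2" --pt "0 0 0 0 0 0 2" --grip_force 20

```text
time: 34.95
position: [0.4951, 0.1964, 0.1227]
tool_rot: [0.062, 0.678, -0.059, 0.73]
ft_force: [0.0, -0.1, -0.3]
grip_width: 0.036
```

Run:
```python
from h import *
o=st()
im,d,i=cam("side"); cv2.imwrite("pics/c7.png",cv2.resize(im[130:310,200:380],None,fx=2.5,fy=2.5))
W=cloud(d,i)
for b in tt(W,im,(.5195,.254),.19,.1,.135): print(b[0],b[3])
```

```text
t 34.95 p [0.4951 0.1964 0.1227] q [ 0.177  0.53   1.809 -0.023  0.73   0.365] 
R cols [[0.074, 0.17, 0.983], [-0.002, 0.985, -0.17], [-0.997, 0.01, 0.073]] f [ 0.03 -0.05 -0.32] g 0.035955427048856806
[0.4829 0.2027] 246
[0.4628 0.3929] 185
```

View pics/c7.png

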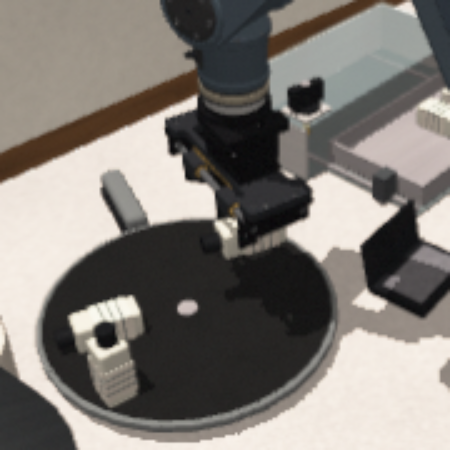

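C is held and lifted, cap to the left at (210,243). The table stayed put.

Call:
arm_command --pt "-4 0 0 0 0.073 0 2" --pt "-4 0 0 0 0 0 2" --pt "0 -5.6 2.2 0 0 0 2" --pt "0 -5.6 2.2 0 0 0 2" --pt "0 -5.6 2.2 0 0 0 2" --pt "0 -5.6 2.2 0 0 0 2" --pt "0 -5.6 2.2 0 0 0 2" --pt "0 -5.6 2.2 0 0 0 2" --pt "0 -5.2 2.2 0 0 0 2" --pt "0 0 0 0.16 0 0 2" --pt "0 0 0 0.16 0 0 2" --pt "0 0 0 0.16 0 0 2"

```text
time: 36.5
position: [0.5749, -0.2255, 0.184]
tool_rot: [0.234, 0.678, -0.228, 0.659]
ft_force: [-0.5, 0.5, -0.3]
grip_width: 0.036
```

Call:
arm_command --pt "0 0 0 0.16 0 0 2" --pt "0 0 0 0.16 0 0 2" --pt "0 0 0 0.16 0 0 2" --pt "0 0 0 0.16 0 0 2" --pt "0 0 0 0.16 0 0 2" --pt "0 0 0 0 0 0 2" --pt "0 0 0 0 0 0 2"

```text
time: 37.38
position: [0.5697, -0.2233, 0.1734]
tool_rot: [0.477, 0.536, -0.482, 0.503]
ft_force: [0.3, -0.7, -1.2]
grip_width: 0.0359
```

Run:
```python
from h import *
o=st(); print(need(o,(.5825,-.2125,.032),.083-np.pi/2))
(im,W),(ims,Ws)=both()
cv2.imwrite("pics/c8.png",np.vstack([cv2.resize(im[110:270,200:460],None,fx=2,fy=2),cv2.resize(ims[100:240,230:490],None,fx=2,fy=2)])[:600])
```

```text
t 37.375 p [ 0.5697 -0.2233  0.1734] q [-0.557  0.585  1.478  0.002  1.125  0.932] 
R cols [[-0.039, 0.996, 0.08], [0.026, 0.081, -0.996], [-0.999, -0.037, -0.029]] f [ 0.3  -0.73 -1.2 ] g 0.03588309921696812
(array([14.1 ,  1.88, -0.56]), array([-0.002, -0.029,  0.037]))
top
 e [0.5443 0.35  ] [0.5466 0.3551 0.0977 0.0349] 72.0 n 250 z 0.0629 white [0.5437 0.3456]
 e [0.4648 0.3718] [0.4645 0.3717 0.0064 0.0351] 73.5 n 25 z 0.0645 white None
 f [0.5698 0.124 ] [0.5718 0.1249] 93
 f [0.466 0.385] [0.4667 0.3869] 101
side
 e [0.561  0.1378] [0.5605 0.1368 0.0352 0.0118] 63.1 n 99 z 0.0637 white [0.5609 0.138 ]
 e [0.5457 0.3551] [0.5504 0.3572 0.0969 0.038 ] 70.9 n 357 z 0.0639 white [0.5434 0.3489]
 e [0.456  0.3958] [0.4604 0.3988 0.0479 0.0253] 41.7 n 149 z 0.0649 white [0.4563 0.3988]
 f [0.5694 0.1319] [0.5708 0.1301] 111
 f [0.4629 0.3929] [0.4664 0.3902] 182
```

View pics/c8.png

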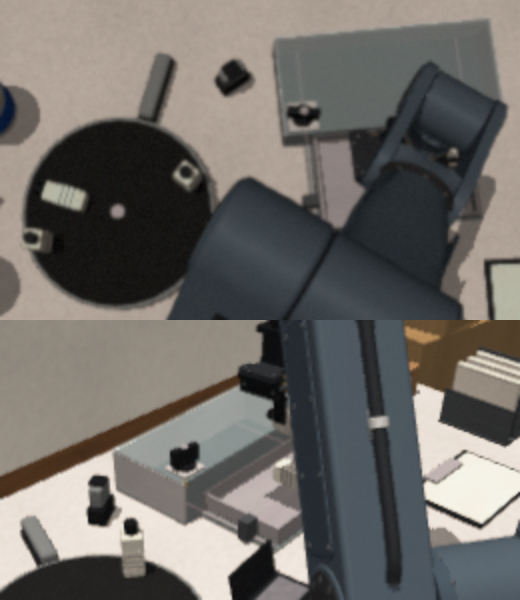

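Call:
arm_command --pt "3 1.5 -0.5 0 -0.029 0.037 2" --pt "4 0 0 0 0 0 2" --pt "2.5 0 0 0 0 0 2" --pt "0 0 0 0 0 0 2" --pt "0 0 0 0 0 0 2"

```text
time: 38.1
position: [0.586, -0.2177, 0.078]
tool_rot: [0.479, 0.518, -0.478, 0.523]
ft_force: [0.1, 1.1, -0.6]
grip_width: 0.0359
```

Run:
```python
from h import *
o=st(); print(need(o,(.5825,-.2125,.034),.083-np.pi/2))
```

```text
t 38.1 p [ 0.586  -0.2177  0.078 ] q [-0.534  0.709  1.55   0.     0.874  0.952] 
R cols [[0.007, 0.996, 0.085], [-0.004, 0.085, -0.996], [-1.0, 0.006, 0.004]] f [ 0.1   1.1  -0.56] g 0.03591582128848661
(array([ 4.4 , -0.34, -0.57]), array([ 0.002,  0.004, -0.006]))
```

Call:
arm_command --pt "1.5 -0.35 -0.55 0 0 0 2" --pt "1.5 0 0 0 0 0 2" --pt "0.9 0 0 0 0 0 2" --pt "0.5 0 0 0 0 0 2" --pt "0 0 0 0 0 0 2"

```text
time: 38.72
position: [0.5836, -0.2132, 0.0333]
tool_rot: [0.479, 0.517, -0.477, 0.525]
ft_force: [-0.0, 0.1, -0.9]
grip_width: 0.036
```

Run:
```python
from h import *
o=st(); print(need(o,(.5825,-.2125,.034),.083-np.pi/2))
```

```text
t 38.725 p [ 0.5836 -0.2132  0.0333] q [-0.53   0.772  1.581  0.     0.777  0.955] 
R cols [[0.011, 0.996, 0.085], [-0.006, 0.085, -0.996], [-1.0, 0.01, 0.007]] f [-0.    0.07 -0.92] g 0.03601422718965037
(array([-0.07, -0.1 , -0.07]), array([ 0.002,  0.007, -0.01 ]))
```

Call:
arm_command --pt "0.15 0 0 0 0 0 2" --pt "0 0 0 0 0 0 4.6" --pt "0 0 0 0 0 0 4.6" --pt "0 0 0 0 0 0 4.6" --pt "-4 0 0 0 0 0 4.6" --pt "-5 0 0 0 0 0 4.6" --pt "-5 0 0 0 0 0 4.6" --pt "-2 0 -5.5 0 0 0 7" --pt "-1 0 -6 0 0 0 7" --pt "0 0 -6 0 0 0 7" --pt "0 0 -6 0 0 0 7" --pt "0 0 -6 0 0 0 7"

```text
time: 40.22
position: [0.5608, 0.0836, 0.2074]
tool_rot: [0.484, 0.511, -0.478, 0.526]
ft_force: [1.0, 1.0, -0.2]
grip_width: 0.0698
```

Run:
```python
from h import *
o=st(); (im,W),(ims,Ws)=both()
print(need(o,(.5405,.328,.2),-.13))
cv2.imwrite("pics/d9.png",np.hstack([cv2.resize(im[110:250,320:460],None,fx=2.8,fy=2.8),cv2.resize(ims[130:270,270:410],None,fx=2.8,fy=2.8)]))
```

```text
t 40.225 p [0.5608 0.0836 0.2074] q [-0.045  0.46   1.611 -0.009  1.049  1.455] 
R cols [[0.021, 0.997, 0.075], [-0.008, 0.075, -0.997], [-1.0, 0.02, 0.01]] f [ 0.96  1.03 -0.23] g 0.06984438286375179
top
 e [0.5444 0.3499] [0.5459 0.3551 0.0984 0.0339] 72.9 n 249 z 0.0629 white [0.5438 0.3457]
 e [0.4651 0.3715] [0.4644 0.3715 0.0071 0.0352] 73.1 n 25 z 0.0645 white None
 f [0.4659 0.3853] [0.4664 0.3875] 96
side
 e [0.5609 0.1382] [0.5589 0.137  0.0364 0.0153] 68.2 n 89 z 0.0636 white [0.561  0.1384]
 e [0.5457 0.3546] [0.5493 0.3574 0.0972 0.0391] 71.9 n 354 z 0.0638 white [0.5437 0.3484]
 e [0.4561 0.3957] [0.4607 0.3996 0.0497 0.0252] 36.1 n 150 z 0.0647 white [0.4561 0.3975]
 f [0.5693 0.1315] [0.5703 0.1305] 112
 f [0.4624 0.3927] [0.4659 0.3902] 183
(array([  0.49,  -0.21, -24.53]), array([-1.366,  0.022, -0.01 ]))
```

View pics/d9.png

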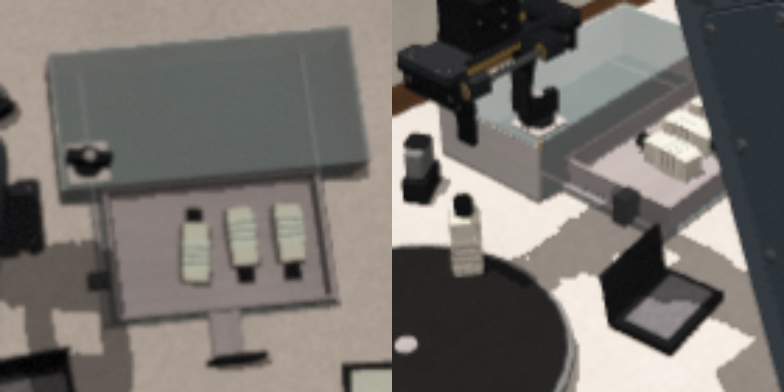

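Three empties are in the tray: two with caps towards the handle and C with its cap towards the hood. There is a wide gap left of C for the last one, B.

Call:
arm_command --pt "0 0 -6 0 0 0 7" --pt "0 0 -6 0 0 0 7" --pt "0 0 -6 0 0 0 7" --pt "0 0 -4.5 0 0 0 7" --pt "0 0 0 -0.17 0 0 7" --pt "0 0 0 -0.17 0 0 7" --pt "0 0 0 -0.17 0 0 7" --pt "0 0 0 -0.17 0 0 7" --pt "0 0 0 -0.17 0 0 7" --pt "0 0 0 -0.17 0 0 7" --pt "0 0 0 -0.17 0 0 7" --pt "0 0 0 -0.17 0 0 7"

```text
time: 41.82
position: [0.546, 0.3075, 0.204]
tool_rot: [0.027, 0.698, -0.034, 0.715]
ft_force: [-0.0, 1.0, 0.5]
grip_width: 0.0703
```

Run:
```python
from h import *
o=st(); print(need(o,(.5405,.328,.049),-.14))
(im,W),(ims,Ws)=both()
```

```text
t 41.825 p [0.546  0.3075 0.204 ] q [ 0.344  0.544  1.459 -0.02   1.12   0.439] 
R cols [[0.023, 0.087, 0.996], [-0.011, 0.996, -0.087], [-1.0, -0.009, 0.024]] f [-0.01  1.01  0.47] g 0.07027358681808953
(array([15.46,  2.13, -1.09]), array([0.053, 0.024, 0.008]))
top
 e [0.5377 0.3137] [0.5348 0.3139 0.0174 0.0342] 88.6 n 43 z 0.0638 white [0.5406 0.3156]
 f [0.5693 0.1241] [0.5714 0.1251] 93
side
 e [0.5613 0.1386] [0.5608 0.1371 0.0354 0.011 ] 61.6 n 90 z 0.0632 white [0.5612 0.1387]
 e [0.5457 0.3542] [0.5509 0.3571 0.0967 0.0404] 72.0 n 351 z 0.0638 white [0.5438 0.3486]
 e [0.4559 0.3956] [0.4598 0.3999 0.0491 0.0268] 39.4 n 154 z 0.0635 white [0.4561 0.3973]
 f [0.5696 0.1318] [0.572  0.1295] 111
 f [0.4627 0.3929] [0.4684 0.3902] 182
```

Call:
arm_command --pt "3 2 -0.3 0.05 0.094 0 7" --pt "4 0 0 0 0 0 7" --pt "4 0 0 0 0 0 7" --pt "1 0 0 0 0 0 7" --pt "0 0 0 0 0 0 7" --pt "0 0 0 0 0 0 7"

```text
time: 42.68
position: [0.5441, 0.3268, 0.0844]
tool_rot: [0.057, 0.727, -0.058, 0.681]
ft_force: [0.4, 0.3, 0.4]
grip_width: 0.07
```

Run:
```python
from h import *
o=st(); print(need(o,(.5405,.328,.049),-.14))
```

```text
t 42.675 p [0.5441 0.3268 0.0844] q [0.353 0.731 1.47  0.031 1.001 0.498] 
R cols [[-0.065, 0.162, 0.985], [0.004, 0.987, -0.162], [-0.998, -0.007, -0.065]] f [0.42 0.34 0.39] g 0.07003102007953958
(array([ 3.56,  0.08, -0.14]), array([-0.023, -0.065,  0.006]))
```

Call:
arm_command --pt "1.7 0.1 0 -0.02 0 0 7" --pt "1.3 0 0 0 0 0 7" --pt "0.8 0 0 0 0 0 7" --pt "0 0 0 0 0 0 7" --grip_force 12

```text
time: 43.18
position: [0.5432, 0.3286, 0.0465]
tool_rot: [0.051, 0.727, -0.05, 0.683]
ft_force: [-0.3, -0.0, -0.3]
grip_width: 0.0696
```

Run:
```python
from h import *
o=st(); print(need(o,(.5405,.328,.049),-.14))
(im,W),(ims,Ws)=both()
```

```text
t 43.175 p [0.5432 0.3286 0.0465] q [0.356 0.783 1.489 0.032 0.925 0.478] 
R cols [[-0.061, 0.142, 0.988], [0.005, 0.99, -0.142], [-0.998, -0.003, -0.061]] f [-0.3  -0.05 -0.29] g 0.06960200297485758
(array([-0.23, -0.1 , -0.27]), array([-0.002, -0.061,  0.003]))
top
 f [0.5703 0.1243] [0.5712 0.1256] 91
side
 e [0.5612 0.138 ] [0.5599 0.1374 0.0352 0.0109] 63.4 n 97 z 0.0634 white [0.5611 0.138 ]
 e [0.5531 0.3744] [0.5642 0.3711 0.0646 0.0567] 77.4 n 202 z 0.0635 white [0.5506 0.3675]
 e [0.5068 0.3353] [0.5142 0.334  0.0322 0.023 ] 0.8 n 81 z 0.062 white [0.5282 0.3411]
 e [0.4561 0.3958] [0.4604 0.3992 0.0486 0.0255] 39.7 n 160 z 0.0641 white [0.4561 0.3975]
 f [0.5698 0.1317] [0.5711 0.13  ] 110
 f [0.5971 0.3525] [0.5919 0.3484] 89
 f [0.4626 0.3391] [0.4626 0.34  ] 110
 f [0.4629 0.3927] [0.468 0.39 ] 182
```

No contact and nothing has moved. Close and lift.

Call:
arm_command --pt "0 0 0 0 0 0 6" --pt "0 0 0 0 0 0 2" --pt "0 0 0 0 0 0 2" --pt "0 0 0 0 0 0 2" --pt "0 0 0 0 0 0 2" --pt "0 0 0 0 0 0 2" --pt "0 0 0 0 0 0 2" --pt "-1 0 0 0 0 0 2" --pt "-3 0 0 0 0 0 2" --pt "-4 0 0 0 0 0 2" --pt "-4 0 0 0 -0.06 0 2" --pt "0 0 0 0 0 0 2" --grip_force 20

```text
time: 44.78
position: [0.5521, 0.3283, 0.1733]
tool_rot: [0.05, 0.704, -0.051, 0.707]
ft_force: [0.2, 0.0, -0.9]
grip_width: 0.0355
```

Run:
```python
from h import *
o=st(); print(need(o,(.578,-.153,.2),.083-np.pi/2))
(im,W),(ims,Ws)=both()
```

```text
t 44.775 p [0.5521 0.3283 0.1733] q [ 0.364  0.605  1.436 -0.004  1.098  0.509] 
R cols [[0.004, 0.142, 0.99], [-0.002, 0.99, -0.142], [-1.0, -0.002, 0.004]] f [ 0.16  0.01 -0.85] g 0.03548792892178663
(array([ -2.55, -47.27,   9.42]), array([ 1.345e+00,  5.000e-03, -1.000e-03]))
top
 f [0.5697 0.124 ] [0.5713 0.1245] 95
side
 e [0.5609 0.138 ] [0.5606 0.1379 0.0347 0.0083] 50.7 n 96 z 0.0637 white [0.5608 0.1379]
 e [0.456  0.3957] [0.4615 0.399  0.0496 0.0254] 38.6 n 152 z 0.0642 white [0.4564 0.3972]
 f [0.569  0.1311] [0.5708 0.1292] 112
 f [0.4629 0.393 ] [0.4674 0.391 ] 180
```

Call:
arm_command --pt "-2 0 0 0 0 0 2" --pt "-0.5 -5.9 0.7 0 0 0 2" --pt "0 -5.9 0.7 0 0 0 2" --pt "0 -5.9 0.7 0 0 0 2" --pt "0 -5.9 0.7 0 0 0 2" --pt "0 -5.9 0.7 0 0 0 2" --pt "0 -5.9 0.7 0 0 0 2" --pt "0 -5.9 0.7 0 0 0 2" --pt "0 -5.5 0.7 0 0 0 2" --pt "0 0 0 0.16 0 0 2" --pt "0 0 0 0.16 0 0 2" --pt "0 0 0 0.16 0 0 2"

```text
time: 46.38
position: [0.5298, -0.1603, 0.1772]
tool_rot: [0.22, 0.685, -0.226, 0.657]
ft_force: [-0.1, 0.8, -0.8]
grip_width: 0.0353
```

Call:
arm_command --pt "0 0 0 0.16 0 0 2" --pt "0 0 0 0.16 0 0 2" --pt "0 0 0 0.16 0 0 2" --pt "0 0 0 0.16 0 0 2" --pt "0 0 0 0.16 0 0 2" --pt "0 0 0 0 0 0 2" --pt "0 0 0 0 0 0 2"

```text
time: 47.25
position: [0.5226, -0.1584, 0.1653]
tool_rot: [0.463, 0.546, -0.484, 0.504]
ft_force: [0.1, -0.1, -1.0]
grip_width: 0.0356
```

Run:
```python
from h import *
o=st(); print(need(o,(.5415,-.1555,.030),.083-np.pi/2))
im,d,i=cam("top"); ims,_,_=cam("side")
cv2.imwrite("pics/b10.png",np.hstack([cv2.resize(im[110:250,320:460],None,fx=2.8,fy=2.8),cv2.resize(ims[110:250,290:430],None,fx=2.8,fy=2.8)]))
```

```text
t 47.25 p [ 0.5226 -0.1584  0.1653] q [-0.49   0.524  1.639 -0.017  1.044  0.987] 
R cols [[-0.065, 0.993, 0.102], [0.018, 0.103, -0.995], [-0.998, -0.063, -0.024]] f [ 0.1  -0.08 -1.  ] g 0.03556411791580093
(array([13.38,  2.75,  0.23]), array([ 0.02 , -0.024,  0.063]))
```

View pics/b10.png

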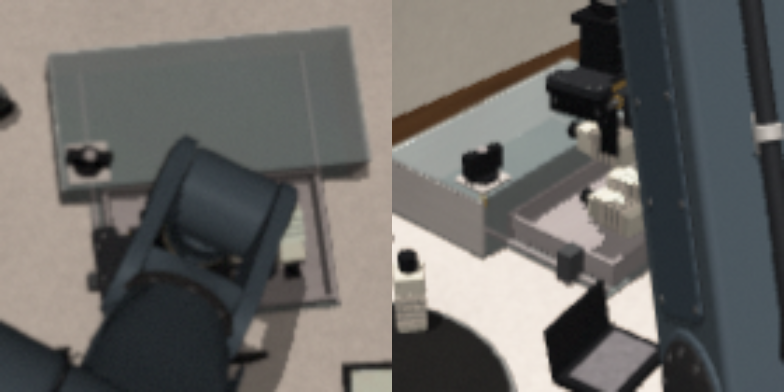

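B is held with its cap towards the hood. Next: level the tool and lower it.

Call:
arm_command --pt "3 2 0.2 0.02 -0.024 0.063 2" --pt "3 0 0 0 0 0 2" --pt "2.5 0 0 0 0 0 2" --pt "0 0 0 0 0 0 2" --pt "0 0 0 0 0 0 2"

```text
time: 47.98
position: [0.5436, -0.1589, 0.0788]
tool_rot: [0.479, 0.519, -0.477, 0.524]
ft_force: [0.7, -1.0, -1.2]
grip_width: 0.0352
```

Run:
```python
from h import *
o=st(); print(need(o,(.5415,-.1555,.030),.083-np.pi/2))
```

```text
t 47.975 p [ 0.5436 -0.1589  0.0788] q [-0.482  0.651  1.704  0.     0.779  1.003] 
R cols [[0.007, 0.996, 0.086], [-0.003, 0.086, -0.996], [-1.0, 0.006, 0.004]] f [ 0.65 -1.   -1.19] g 0.03516169077597831
(array([ 4.88, -0.21, -0.37]), array([ 0.003,  0.004, -0.006]))
```

Call:
arm_command --pt "1.5 -0.2 -0.35 0 0 0 2" --pt "1.5 0 0 0 0 0 2" --pt "1 0 0 0 0 0 2" --pt "0.5 0 0 0 0 0 2" --pt "0.3 0 0 0 0 0 2" --pt "0 0 0 0 0 0 2"

```text
time: 48.72
position: [0.5442, -0.1566, 0.0305]
tool_rot: [0.479, 0.516, -0.476, 0.526]
ft_force: [-0.8, -0.2, -0.4]
grip_width: 0.0349
```

Run:
```python
from h import *
o=st(); print(need(o,(.5415,-.1555,.030),.083-np.pi/2))
```

```text
t 48.725 p [ 0.5442 -0.1566  0.0305] q [-4.780e-01  7.310e-01  1.728e+00  1.000e-03  6.680e-01  1.006e+00] 
R cols [[0.013, 0.996, 0.086], [-0.006, 0.086, -0.996], [-1.0, 0.012, 0.007]] f [-0.79 -0.16 -0.39] g 0.03490263880441684
(array([ 0.05, -0.26, -0.14]), array([ 0.003,  0.007, -0.012]))
```

Call:
arm_command --pt "0 0 0 0 0 0 4.6" --pt "0 0 0 0 0 0 4.6" --pt "0 0 0 0 0 0 4.6" --pt "-4 0 0 0 0 0 4.6" --pt "-5 0 0 0 0 0 4.6" --pt "-5 0 0 0 0 0 4.6" --pt "0 -4.2 3 0 0 0 5" --pt "0 -4.2 3 0 0 0 5" --pt "0 -3.9 2.8 0 0 0 5" --pt "0 0 0 -0.17 0 0 5" --pt "0 0 0 -0.17 0 0 5" --pt "0 0 0 -0.17 0 0 5"

```text
time: 50.22
position: [0.4251, -0.2587, 0.1754]
tool_rot: [0.325, 0.62, -0.327, 0.635]
ft_force: [0.3, -0.4, -1.2]
grip_width: 0.05
```

Call:
arm_command --pt "0 0 0 -0.17 0 0 5" --pt "0 0 0 -0.17 0 0 5" --pt "0 0 0 -0.17 0 0 5" --pt "0 0 0 -0.17 0 0 5" --pt "0 0 0 -0.17 0 0 5" --pt "0 0 0 -0.17 0 0 5" --pt "0 0 0 0 0 0 5" --pt "0 0 0 0 0 0 5"

```text
time: 51.22
position: [0.4241, -0.2581, 0.1758]
tool_rot: [-0.037, 0.7, 0.028, 0.712]
ft_force: [0.7, -0.7, -0.1]
grip_width: 0.0498
```

Run:
```python
from h import *
o=st(); print(need(o,(.4275,-.2555,.066),.083))
im,d,i=cam("top"); ims,_,_=cam("side")
cv2.imwrite("pics/b11.png",np.hstack([cv2.resize(im[110:250,320:460],None,fx=2.8,fy=2.8),cv2.resize(ims[110:250,290:430],None,fx=2.8,fy=2.8)]))
W=cloud(d,i); m=(W[...,2]>.038)&(W[...,2]<.2)&(W[...,0]>.49)&(W[...,0]<.645)&(W[...,1]<-.13)&(W[...,1]>-.37)
print("max z in tray",np.nanmax(W[m][:,2]))
```

```text
t 51.225 p [ 0.4241 -0.2581  0.1758] q [-0.775  0.417  1.815  0.005  0.889 -0.87 ] 
R cols [[0.017, -0.092, 0.996], [-0.011, 0.996, 0.092], [-1.0, -0.013, 0.016]] f [ 0.7  -0.7  -0.11] g 0.049770889358192016
(array([10.98,  0.37,  0.19]), array([0.009, 0.016, 0.013]))
max z in tray 0.09204105538658314
```

View pics/b11.png

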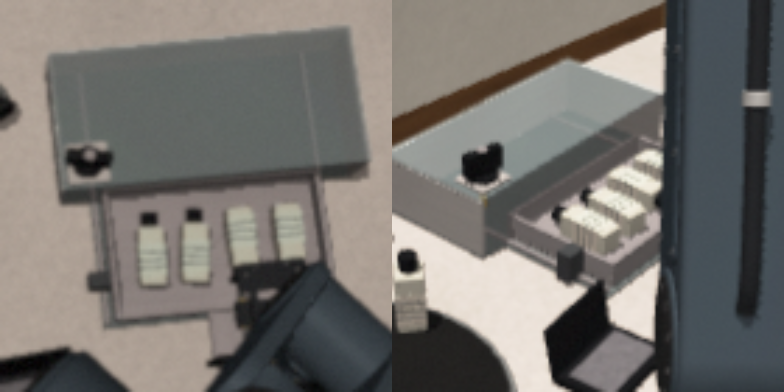

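All four empties lie flat in the tray. Next: grip the handle.

Call:
arm_command --pt "3 0.3 0.3 0 0.016 0.013 5" --pt "3 0 0 0 0 0 5" --pt "3 0 0 0 0 0 5" --pt "1.5 0 0 0 0 0 5" --pt "0 0 0 0 0 0 5" --pt "0 0 0 0 0 0 5"

```text
time: 52.08
position: [0.4295, -0.2571, 0.0692]
tool_rot: [-0.032, 0.705, 0.029, 0.708]
ft_force: [-0.1, 0.3, 0.1]
grip_width: 0.0502
```

Run:
```python
from h import *
o=st(); print(need(o,(.4275,-.2555,.066),.083))
```

```text
t 52.075 p [ 0.4295 -0.2571  0.0692] q [-0.763  0.614  1.873 -0.     0.65  -0.849] 
R cols [[0.003, -0.086, 0.996], [-0.003, 0.996, 0.086], [-1.0, -0.004, 0.003]] f [-0.13  0.3   0.09] g 0.05017429015403199
(array([ 0.32,  0.17, -0.18]), array([0.003, 0.003, 0.004]))
```

Call:
arm_command --pt "0.3 0.2 -0.2 0 0 0 3" --pt "0 0 0 0 0 0 0" --pt "0 0 0 0 0 0 0" --pt "0 0 0 0 0 0 0" --pt "0 0 0 0 0 0 0" --pt "0 0 2 0 0 0 0" --pt "0 0 2 0 0 0 0" --pt "0 0 2 0 0 0 0" --pt "0 0 2 0 0 0 0" --pt "0 0 2 0 0 0 0" --pt "0 0 2 0 0 0 0" --pt "0 0 2 0 0 0 0" --grip_force 25

```text
time: 53.58
position: [0.5649, -0.2454, 0.0682]
tool_rot: [-0.031, 0.708, 0.027, 0.705]
ft_force: [-2.7, -1.4, 0.7]
grip_width: 0.0099
```

Run:
```python
from h import *
o=st(); print(need(o,(.5851,-.2425,.066),.083))
```

```text
t 53.575 p [ 0.5649 -0.2454  0.0682] q [-0.587  0.717  1.571 -0.01   0.854 -0.663] 
R cols [[-0.005, -0.083, 0.997], [-0.006, 0.997, 0.083], [-1.0, -0.005, -0.005]] f [-2.73 -1.38  0.73] g 0.00987293896220925
(array([0.21, 0.12, 2.03]), array([-0.   , -0.005,  0.005]))
```

Call:
arm_command --pt "0 0 1.3 0 0 0 0" --pt "0 0 0.8 0 0 0 0" --pt "0 0 0.8 0 0 0 0" --pt "0 0 0.8 0 0 0 0" --pt "0 0 0 0 0 0 0"

```text
time: 54.2
position: [0.5853, -0.2436, 0.0681]
tool_rot: [-0.032, 0.722, 0.031, 0.691]
ft_force: [2.9, 2.2, -1.6]
grip_width: 0.0106
```

Run:
```python
from h import *
o=st(); print(need(o,(.5851,-.2425,.066),.083))
```

```text
t 54.2 p [ 0.5853 -0.2436  0.0681] q [-0.558  0.747  1.492 -0.032  0.938 -0.626] 
R cols [[-0.043, -0.088, 0.995], [-0.004, 0.996, 0.088], [-0.999, 0.0, -0.044]] f [ 2.89  2.23 -1.59] g 0.010569210879206549
(array([ 0.21,  0.12, -0.  ]), array([ 0.005, -0.044, -0.   ]))
```

Call:
arm_command --pt "0 0 0.5 0 -0.044 0 0" --pt "0 0 0.5 0 0 0 0" --pt "0 0 0 0 0 0 4" --pt "0 0 0 0 0 0 4" --pt "0 0 0 0 0 0 4" --pt "-4 0 0 0 0 0 4" --pt "-5 0 0 0 0 0 4" --pt "-4 0 0 0 0 0 4" --pt "0 5.3 3.4 0 0 0 5" --pt "0 5.3 3.4 0 0 0 5" --pt "0 5 3 0.17 0 0 5" --pt "0 0 0 0 0 0 5"

```text
time: 55.7
position: [0.6773, -0.0757, 0.2003]
tool_rot: [0.031, 0.711, -0.029, 0.702]
ft_force: [0.1, -0.2, 1.2]
grip_width: 0.05
```

Run:
```python
from h import *
o=st(); print(need(o,(.6732,-.0764,.108),-.109))
ims,d,i=cam("side"); W=cloud(d,i)
m=(W[...,2]>.095)&(W[...,2]<.112)&(W[...,0]>.4)&(W[...,0]<.62)&(W[...,1]<-.18)&(W[...,1]>-.3)
P=W[m]; print("handle",cv2.minAreaRect((P[:,:2]*1000).astype(np.float32)))
```

```text
t 55.7 p [ 0.6773 -0.0757  0.2003] q [-2.750e-01  6.340e-01  1.290e+00 -1.000e-03  1.231e+00 -1.890e-01] 
R cols [[-0.012, 0.085, 0.996], [0.003, 0.996, -0.085], [-1.0, 0.002, -0.013]] f [ 0.1  -0.18  1.17] g 0.049994975937365745
(array([ 9.24, -0.12, -0.29]), array([ 0.024, -0.013, -0.002]))
handle ((588.0189208984375, -216.99839782714844), (0.0, 0.0), 0.0)
```

Call:
arm_command --pt "3 -0.1 -0.3 0.024 -0.013 0 5" --pt "3 0 0 0 0 0 5" --pt "2 0 0 0 0 0 5" --pt "1 0 0 0 0 0 5" --pt "0 0 0 0 0 0 5" --pt "0 0 0 0 0 0 5"

```text
time: 56.5
position: [0.6724, -0.086, 0.109]
tool_rot: [0.038, 0.705, -0.04, 0.707]
ft_force: [-0.4, 0.5, -0.6]
grip_width: 0.0501
```

Run:
```python
from h import *
o=st(); print(need(o,(.6732,-.0764,.108),-.109))
```

```text
t 56.5 p [ 0.6724 -0.086   0.109 ] q [-0.291  0.727  1.384 -0.003  1.028 -0.178] 
R cols [[0.002, 0.111, 0.994], [-0.003, 0.994, -0.111], [-1.0, -0.003, 0.002]] f [-0.36  0.52 -0.64] g 0.05011779534877809
(array([ 0.1 ,  0.96, -0.03]), array([-0.003,  0.002,  0.003]))
```

Call:
arm_command --pt "0 0.95 0 0 0 0 5" --pt "0 0 0 0 0 0 3" --pt "0 0 0 0 0 0 0" --pt "0 0 0 0 0 0 0" --pt "0 0 0 0 0 0 0" --pt "0 0 0 0 0 0 0" --grip_force 20

```text
time: 57.25
position: [0.6733, -0.0756, 0.1115]
tool_rot: [0.038, 0.705, -0.04, 0.707]
ft_force: [-3.6, -0.6, 2.3]
grip_width: 0.0139
```

Call:
arm_command --pt "0 0 0 0.16 0 0 0" --pt "0 0 0 0.16 0 0 0" --pt "0 0 0 0.16 0 0 0" --pt "0 0 0 0.16 0 0 0" --pt "0 0 0 0.16 0 0 0" --pt "0 0 0 0.16 0 0 0" --pt "0 0 0 0.16 0 0 0" --pt "0 0 0 0 0 0 0"

```text
time: 58.25
position: [0.672, -0.0746, 0.1115]
tool_rot: [0.418, 0.57, -0.418, 0.571]
ft_force: [-0.7, 0.9, 0.8]
grip_width: 0.0139
```

Run:
```python
from h import *
o=st(); print(o["moment"],need(o,(.6732,-.0764,.108),.083-np.pi/2))
```

```text
t 58.25 p [ 0.672  -0.0746  0.1115] q [-0.275  0.722  1.385 -0.002  1.033  0.991] 
R cols [[0.0, 0.954, 0.301], [-0.002, 0.301, -0.954], [-1.0, -0.0, 0.002]] f [-0.69  0.87  0.79] g 0.013858945355875998
[-0.03392671  0.21022059 -0.06265556] (array([0.35, 0.06, 0.2 ]), array([0.223, 0.002, 0.   ]))
```

Call:
arm_command --pt "0 0 0 0.13 0 0 0" --pt "0 0 0 0.1 0 0 0" --pt "0 0 0 0.05 0 0 0" --pt "0 0 0 0 0 0 0"

```text
time: 58.75
position: [0.672, -0.0743, 0.1115]
tool_rot: [0.491, 0.508, -0.492, 0.509]
ft_force: [-1.1, 1.0, 0.7]
grip_width: 0.0141
```

Run:
```python
from h import *
o=st(); print(o["moment"],need(o,(.6732,-.0764,.108),.083-np.pi/2))
```

```text
t 58.75 p [ 0.672  -0.0743  0.1115] q [-0.274  0.722  1.386 -0.002  1.033  1.265] 
R cols [[0.0, 0.999, 0.033], [-0.002, 0.033, -0.999], [-1.0, 0.0, 0.002]] f [-1.07  1.02  0.73] g 0.014098882570989858
[0.10543962 0.25298146 0.4703007 ] (array([0.35, 0.11, 0.21]), array([-0.05 ,  0.002,  0.   ]))
```

The knob is against its locked end stop (reaction 0.47 N m). Next: release and back away.

Call:
arm_command --pt "0 0 0 -0.04 0 0 0" --pt "0 0 0 0 0 0 4" --pt "0 0 0 0 0 0 4" --pt "0 0 0 0 0 0 4" --pt "-4 0 0 0 0 0 4" --pt "-5 0 0 0 0 0 4" --pt "-4 0 0 0 0 0 4" --pt "-3 -5 2 0 0 0 4" --pt "0 -6 1 0 0 0 4" --pt "0 -6 1 0 0 0 4" --pt "0 -6 1 0 0 0 4" --pt "0 0 0 0 0 0 4"

```text
time: 60.25
position: [0.4425, -0.1443, 0.2751]
tool_rot: [0.48, 0.516, -0.48, 0.522]
ft_force: [0.8, -1.0, 0.4]
grip_width: 0.04
```

Run:
```python
from h import *
o=st(); (im,W),(ims,Ws)=both()
for n,w in(("top",W),("side",Ws)):
    for nm,lo,x0,x1,y0,y1 in(("knob",.118,.62,.73,-.13,-.02),("handle",.095,.53,.62,-.31,-.18)):
        m=(w[...,2]>lo)&(w[...,2]<lo+.03)&(w[...,0]>x0)&(w[...,0]<x1)&(w[...,1]>y0)&(w[...,1]<y1)
        if m.sum()>5: print(n,nm,m.sum(),cv2.minAreaRect((w[m][:,:2]*1000).astype(np.float32)))
cv2.imwrite("pics/f12.png",np.vstack([cv2.resize(im[110:270,200:460],None,fx=2,fy=2),cv2.resize(ims[130:270,210:470],None,fx=2,fy=2)])[:600])
```

```text
t 60.25 p [ 0.4425 -0.1443  0.2751] q [-5.550e-01  2.390e-01  1.755e+00 -1.000e-03  1.140e+00  9.380e-01] 
R cols [[0.006, 0.997, 0.078], [-0.005, 0.078, -0.997], [-1.0, 0.006, 0.006]] f [ 0.83 -1.03  0.44] g 0.04003500878828733
top
 f [0.5693 0.1242] [0.5712 0.1253] 98
 f [0.4663 0.3856] [0.4666 0.3874] 100
side
 e [0.5605 0.1374] [0.5614 0.1369 0.035  0.0116] 55.5 n 100 z 0.0631 white [0.5604 0.1374]
 e [0.456  0.3956] [0.4599 0.399  0.048  0.0249] 41.0 n 157 z 0.0632 white [0.4561 0.3971]
 f [0.5692 0.1311] [0.5713 0.1299] 108
 f [0.4627 0.3929] [0.4672 0.3907] 182
top knob 77 ((669.1663208007812, -77.47976684570312), (54.988670349121094, 14.419242858886719), 3.5543081760406494)
top handle 49 ((582.8004760742188, -242.85836791992188), (10.129281044006348, 51.165279388427734), 5.7042036056518555)
side knob 80 ((669.0467529296875, -72.86681365966797), (55.077186584472656, 17.592361450195312), 0.5995015501976013)
side handle 43 ((582.83837890625, -242.9688720703125), (10.690372467041016, 60.206485748291016), 3.036428928375244)
```

View pics/f12.png

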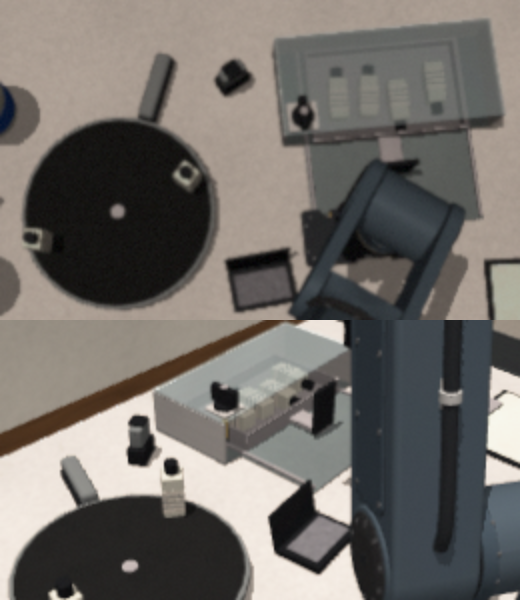

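The tray is home, the knob is back along x and the turntable holds only the fulls. But the third bottle has shifted towards the front wall, so I'll look closer.

Run:
```python
from h import *
im,d,i=cam("top"); ims,ds,is_=cam("side")
a=cv2.resize(im[125:205,330:430],None,fx=4,fy=4,interpolation=cv2.INTER_CUBIC)
b=cv2.resize(ims[130:210,290:390],None,fx=4,fy=4,interpolation=cv2.INTER_CUBIC)
cv2.imwrite("pics/f13.png",np.hstack([a,b]))
W=cloud(d,i);Ws=cloud(ds,is_)
for v in range(165,176): print(v,[tuple((W[v,u]*1000).round().astype(int)) if d[v,u]>0 else None for u in (397,400,403)])
```

```text
165 [(np.int64(679), np.int64(-237), np.int64(93)), (np.int64(680), np.int64(-249), np.int64(86)), (np.int64(680), np.int64(-260), np.int64(86))]
166 [(np.int64(677), np.int64(-239), np.int64(86)), (np.int64(676), np.int64(-248), np.int64(90)), (np.int64(674), np.int64(-258), np.int64(95))]
167 [(np.int64(671), np.int64(-237), np.int64(94)), (np.int64(672), np.int64(-248), np.int64(92)), (np.int64(672), np.int64(-259), np.int64(89))]
168 [(np.int64(669), np.int64(-238), np.int64(89)), (np.int64(669), np.int64(-248), np.int64(89)), (np.int64(668), np.int64(-258), np.int64(93))]
169 [(np.int64(665), np.int64(-237), np.int64(90)), (np.int64(665), np.int64(-248), np.int64(89)), (np.int64(665), np.int64(-258), np.int64(90))]
170 [(np.int64(662), np.int64(-237), np.int64(90)), (np.int64(662), np.int64(-248), np.int64(89)), (np.int64(662), np.int64(-259), np.int64(85))]
171 [(np.int64(658), np.int64(-237), np.int64(90)), None, (np.int64(658), np.int64(-258), np.int64(89))]
172 [(np.int64(655), np.int64(-237), np.int64(88)), (np.int64(655), np.int64(-247), np.int64(89)), (np.int64(656), np.int64(-259), np.int64(83))]
173 [(np.int64(664), np.int64(-247), np.int64(35)), (np.int64(662), np.int64(-257), np.int64(41)), (np.int64(668), np.int64(-273), np.int64(13))]
174 [(np.int64(661), np.int64(-248), np.int64(31)), (np.int64(659), np.int64(-257), np.int64(39)), (np.int64(664), np.int64(-273), np.int64(16))]
175 [(np.int64(657), np.int64(-247), np.int64(32)), (np.int64(654), np.int64(-256), np.int64(42)), (np.int64(656), np.int64(-268), np.int64(36))]
```

View pics/f13.png

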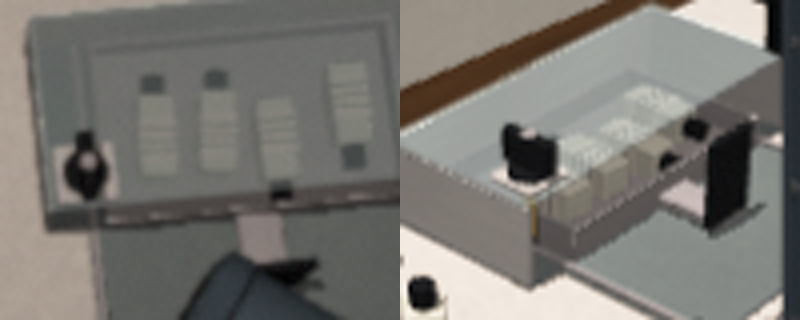

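Run:
```python
from h import *
o=st(); print(workorder.hand_in())
```

```text
t 60.45 p [ 0.4487 -0.1455  0.2759] q [-5.510e-01  2.450e-01  1.744e+00 -1.000e-03  1.138e+00  9.390e-01] 
R cols [[0.012, 0.997, 0.081], [-0.008, 0.082, -0.997], [-1.0, 0.011, 0.009]] f [-0.36  0.48  0.19] g 0.04014400341649564
the job is handed in; nothing more can be done
None
```

The job is finished and handed in at about 60 s of the 210 s allowed. I freed the knob, pulled the tray fully out, laid all four empties in it, pushed it home and turned the knob back to locked. The hand-in gave no verdict.

**What the last checks showed:**
- **Tray:** the handle is back within about 1 mm of where it started, so the tray is home.
- **Knob:** the bar lies along the bay's x axis. The cameras read 0.6° and 3.6° against a bay angle of about 4.8°. The knob also pushed back against its locked end stop with 0.47 N m when I turned it.
- **Turntable:** only the two full bottles remain, standing where they were to within 1 mm.
- **Empties:** all four are in the tray. One has shifted 2–3 cm since I placed it, so its cap is now at the tray's front wall. It is still inside: its cap top reads about 40 mm high, as it should for a bottle lying flat. I don't know what moved it, either the expected knock or the push home.

**Not fully checked:** I didn't measure the other things on the desk. Those in the last picture (ink pad, stamp, stapler) look unmoved. All forces I read stayed under about 4 N.

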